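Nest the crucibles in the dust box under its drop-front hood

ROBOT

A 6-joint arm with a two-finger parallel gripper is mounted at the origin on a cart in front of the work surface, level with it; the furniture and walls round the work are solid. World frame = base frame: x ahead of the robot, y to its left, z up, the work surface at z = 0. Lengths are in m, angles in degrees, forces in N, time in s.
With the tool pointing down it reaches from about 0.3 to 0.75 m from the base axis. Payload 8.5 kg.
Tool frame: the origin (TCP) lies between the finger pads; the fingertips stand 19 mm ahead of it and the grasp point (between the pads) is the TCP; z points along the fingers, y is the line along which they close (so a half turn about z gives the same grasp; the last joint's range is limited). The gripper opens to 85 mm and grips with 20 to 120 N. Pads are 22 mm wide; open, the fingers measure 114 mm over their backs; the gripper's body (76 mm by 85 mm) begins 54 mm behind the grasp point. The pads swing forward as they close: fully open they stand 13 mm farther back than shut.
Start: joints at [-76.163, 21.807, 74.336, -0, 83.858, -12.336], TCP at [0.243, -0.494, 0.25] pointing down, gripper open.
Joint ranges: [-178.18, 178.18], [-50.72, 133.34], [12.68, 142.11], [-81.47, 261.47], [9.98, 163.14], [-165.26, 165.26]. Speed limits (degrees/s): [136.94, 136.94, 180, 180, 180, 180].

INTERFACE

Orientations are given as a 3x3 rotation matrix whose columns are the frame's x, y, z axes.
In Python, from rig import env, optics gives the robot as it stands.
- The arm moves only by the tool arm_command, never from a script. Its argument "commands" is one flat list of numbers, 7 for each row, row after row: the closure, from -1 (fully open) to 1 (shut), so that 0 is half open, then the shift along the tool's x, y, z as a fraction of full scale, then the turn, a rotation vector about the tool's x, y, z as a fraction of full scale. A call has 1 to 12 rows; each row is the pose to reach, as a shift and turn from the pose commanded when the call began, along the tool's axes at that moment; what a row does not reach only later rows make up. Full scale, the value 1, is 500 mm for a shift and 120 degrees for a turn. A row lasts 1/12 s, in which the tool goes at most 41.7 mm and 7.16 degrees, less where a joint would pass 70% of its speed; a pose out of reach is approached as far as the arm can. A call with a number of a shift or a turn outside -1 to 1 is refused whole. A call with a gripper value outside its range is refused whole. The fingers move at their own pace and stop on an object; "newtons" is the grip in N (left out, the last holds). Time passes only in rows, so rows that repeat a pose let the fingers close. It gives the time, the measured TCP pose, the force, the opening and the grip force at its end, in the units of the state.
- env.observe(): the state, without advancing time (a new reading comes with each control period).
- optics.get_image(name): name is "scene" or "top" or "wrist"; returns a dict with "image" (480x640x3 uint8, red, green, blue), "intrinsics" (3x3 intrinsics, pixels), "k1" (the pictures are not rectified: a ray, as slopes to the right and down, at radius r is drawn at 1 + k1 r^2 times it, then the intrinsics apply), "origin" and "orientation" of the camera in the world; the wrist camera has in their place "tool_from_camera" (4x4, takes a point from camera to tool coordinates, whose origin is the TCP and whose axes are the flange's). Camera axes: x right, y down, z forward; pixel columns grow to the right and rows downward; lengths in m; the calibration is good to about 2 mm. A picture is of the moment at which its call begins: read the wrist's pose just before it. There is no depth.
- env.close_job(): hands the job in; it is judged then, once.
The state is a dict: "time_s": time; "q": joint angles; "qvel": joint speeds; "joint_efforts": joint torques, N m; "position": TCP position; "tool_rot": TCP orientation; "ft_force": force on the tool from outside, world axes, zero at the start; "wrist_torque": the same for the moment, N m; "grip_width": finger opening in m; "gripper_force": force on a finger pad.
Only numpy, scipy, OpenCV 4.12 (cv2) and the standard library are available. Lean on these libraries where they do the work, as an engineer would, in place of code of your own. Each camera call takes 0.05 s, during which the arm holds its last target. There are 200 camera calls.

TASK

Put the small white pots away: pull the hood of the dust box all the way down towards you, lift the cork block off the pot that is fixed in the box and lay it flat on the black mould slab, then nest all the loose pots upright in that fixed pot as one stack, each fully home in the one below. Finally push the hood up again until it is fully shut, and leave the other things on the bench where they are.

Things in the scene. Friction and masses are not known exactly. Their poses are not given: they have to be found in the camera images.
- holder_rim (a point): centre of the mouth, at rim height, of the white pot fixed to the floor of the dust box: same shape as the loose pots, foot 12 mm above the bench. x axis to the back of the box, y to its left, z up. Box walls: 78 mm to either side, 74 mm behind; they reach 160 mm above the bench. Four pots nested above the fixed one fit under the shut hood.
- hood_hinge (a point): point on the hinge line of the hood, at the bottom of the front of the grey sheet-metal dust box (164 mm wide), half-way across, 12 mm above the bench and 50 mm in front of the fixed pot's axis. The hinge line is this frame's y axis; x points to the back of the box, z up. Fixed.
- hood_bar (a point): middle of the hood's black round grip bar, 16 mm thick, parallel to the hinge, 90 mm clear between its posts. Hood shut: 85 mm behind and 206 mm above the hinge line, 50 mm above the hood's top plate; it swings with the hood, radius 223 mm. Pinched from above with the fingers on its front and back it turns in the fingers, so the gripper can stay upright all through the swing.
- hood (a joint): angle of the aluminium hood (front plate 150 mm high and top plate 123 mm deep in one piece) about its bottom-front hinge, rad: 0 shut, 1.0 fully down towards the robot at its stop. Starts shut or ajar. The hinge is stiff (about 0.3 N m) and holds the hood about where it is left; when well down it may sink to the stop by itself. Fully down, its rear edge stands 200 mm above the bench.
- cork_mid (a point): centre of a loose brown cork block, 62 x 45 mm and 24 mm high, that lies flat on the rim of the fixed pot in the box at the start; grip across its 45 mm width, which runs along this frame's x axis turned by -0.384 rad (clockwise seen from above). At the start its width runs roughly along the hinge line
- slab_top (a point): centre of the top face of a fixed soot-black mould slab lying flat on the bench, 112 mm along x, 94 mm along y, 38 mm high
- pot1_mid (a point): loose white ceramic pot, one of four alike (some may be absent), mouth up, 56 mm high, wall 2.5 mm. The top 20 mm is an upright band 64 mm across (grip here); below it a 54 mm body tapers to a 40 mm foot. Point: on the axis, 28 mm above the foot; z axis to the mouth. A pot nested in another rests with its band on the other's rim, 20 mm higher than the other.
- pot2_mid (a point): loose white ceramic pot, one of four alike (some may be absent), mouth up, 56 mm high, wall 2.5 mm. The top 20 mm is an upright band 64 mm across (grip here); below it a 54 mm body tapers to a 40 mm foot. Point: on the axis, 28 mm above the foot; z axis to the mouth. A pot nested in another rests with its band on the other's rim, 20 mm higher than the other.
- pot3_mid (a point): loose white ceramic pot, one of four alike (some may be absent), mouth up, 56 mm high, wall 2.5 mm. The top 20 mm is an upright band 64 mm across (grip here); below it a 54 mm body tapers to a 40 mm foot. Point: on the axis, 28 mm above the foot; z axis to the mouth. A pot nested in another rests with its band on the other's rim, 20 mm higher than the other.
- pot4_mid (a point): loose white ceramic pot, one of four alike (some may be absent), mouth up, 56 mm high, wall 2.5 mm. The top 20 mm is an upright band 64 mm across (grip here); below it a 54 mm body tapers to a 40 mm foot. Point: on the axis, 28 mm above the foot; z axis to the mouth. A pot nested in another rests with its band on the other's rim, 20 mm higher than the other.
- tape_mid (a point): centre of a roll of masking tape lying on the bench, 88 mm across, 25 mm high; to be left alone
- plier_mid (a point): middle of a pair of black pliers lying on the bench, 108 x 144 mm, 14 mm high; to be left alone

How it is judged (in metres and radians):
On the way, in this order (a step that is already met when the one before it is completed fails the run):
1. the hood is pulled all the way down (beyond 0.92 rad) (value of joint hood above 0.92 rad), for 0.2 s.
2. with the hood down (beyond 0.8 rad), the cork block lies on the black slab and all loose pots are nested on the fixed pot (value of joint hood above 0.8 rad and horizontal distance between each of pot1_mid, pot2_mid, pot3_mid, pot4_mid and holder_rim below 0.012 m and angle between each of pot1_mid, pot2_mid, pot3_mid, pot4_mid's own z axis and vertical below 0.12 rad and (z of pot1_mid in the frame of holder_rim between -0.012 and -0.004 m or z of pot1_mid in the frame of holder_rim between 0.008 and 0.016 m or z of pot1_mid in the frame of holder_rim between 0.028 and 0.036 m or z of pot1_mid in the frame of holder_rim between 0.048 and 0.056 m) and (z of pot2_mid in the frame of holder_rim between -0.012 and -0.004 m or z of pot2_mid in the frame of holder_rim between 0.008 and 0.016 m or z of pot2_mid in the frame of holder_rim between 0.028 and 0.036 m or z of pot2_mid in the frame of holder_rim between 0.048 and 0.056 m) and (z of pot3_mid in the frame of holder_rim between -0.012 and -0.004 m or z of pot3_mid in the frame of holder_rim between 0.008 and 0.016 m or z of pot3_mid in the frame of holder_rim between 0.028 and 0.036 m or z of pot3_mid in the frame of holder_rim between 0.048 and 0.056 m) and (z of pot4_mid in the frame of holder_rim between -0.012 and -0.004 m or z of pot4_mid in the frame of holder_rim between 0.008 and 0.016 m or z of pot4_mid in the frame of holder_rim between 0.028 and 0.036 m or z of pot4_mid in the frame of holder_rim between 0.048 and 0.056 m) and x of cork_mid in the frame of slab_top between -0.05 and 0.05 m and y of cork_mid in the frame of slab_top between -0.042 and 0.042 m and z of cork_mid in the frame of slab_top between 0.007 and 0.017 m and angle between cork_mid's own z axis and vertical below 0.1 rad), for 0.3 s.
At the end, for the whole second after the job is handed in: Hood shut (under 0.06 rad); each pot within 12 mm of the fixed pot's axis, tilted under 0.12 rad, at a nested height (20, 40, 60 or 80 mm above the fixed pot, within 4 mm); cork flat on the black slab, its centre within 50 mm (x) and 42 mm (y) of the top's; all at rest (value of joint hood below 0.06 rad and horizontal distance between each of pot1_mid, pot2_mid, pot3_mid, pot4_mid and holder_rim below 0.012 m and angle between each of pot1_mid, pot2_mid, pot3_mid, pot4_mid's own z axis and vertical below 0.12 rad and (z of pot1_mid in the frame of holder_rim between -0.012 and -0.004 m or z of pot1_mid in the frame of holder_rim between 0.008 and 0.016 m or z of pot1_mid in the frame of holder_rim between 0.028 and 0.036 m or z of pot1_mid in the frame of holder_rim between 0.048 and 0.056 m) and (z of pot2_mid in the frame of holder_rim between -0.012 and -0.004 m or z of pot2_mid in the frame of holder_rim between 0.008 and 0.016 m or z of pot2_mid in the frame of holder_rim between 0.028 and 0.036 m or z of pot2_mid in the frame of holder_rim between 0.048 and 0.056 m) and (z of pot3_mid in the frame of holder_rim between -0.012 and -0.004 m or z of pot3_mid in the frame of holder_rim between 0.008 and 0.016 m or z of pot3_mid in the frame of holder_rim between 0.028 and 0.036 m or z of pot3_mid in the frame of holder_rim between 0.048 and 0.056 m) and (z of pot4_mid in the frame of holder_rim between -0.012 and -0.004 m or z of pot4_mid in the frame of holder_rim between 0.008 and 0.016 m or z of pot4_mid in the frame of holder_rim between 0.028 and 0.036 m or z of pot4_mid in the frame of holder_rim between 0.048 and 0.056 m) and x of cork_mid in the frame of slab_top between -0.05 and 0.05 m and y of cork_mid in the frame of slab_top between -0.042 and 0.042 m and z of cork_mid in the frame of slab_top between 0.007 and 0.017 m and angle between cork_mid's own z axis and vertical below 0.1 rad and linear speed of each of pot1, pot2, pot3, pot4, cork below 0.02 m/s); the robot touches nothing.
It fails at once if the roll of tape is shifted more than 30 mm (distance of tape_mid from where it was at the start of the episode above 0.03 m).
It fails at once if the pliers are shifted more than 30 mm (distance of plier_mid from where it was at the start of the episode above 0.03 m).
Of pot1, pot2, pot3, pot4 only 3 to 4 are there at a start; the rules pass over those that are not, and their reading is None.
At some moment in a run one of pot3 may be knocked a few centimetres aside while the robot is not near it.
It also fails if it takes over 208 s, if anything falls off the work surface, if the arm or the gripper's body presses on something with over 40 N, if the wrist force passes 120 N, or if a joint passes its speed limit or range.

## Working session

There is one attempt and no reset: what is moved stays moved. The work goes in short steps, Python scripts to look and compute and a tool call to move; the robot and the scene stay as the last step left them, time stands still between calls to the robot, and variables do not carry over. Pictures are saved under pics/ and viewed, at most 14 in all, crops included, and the job is handed in when it is done.

Besides the shell and the picture viewer there is one more tool, called after "Request:" as name(argument=value, ...) on one line, values as JSON. arm_command: Moves the arm, as the interface text tells. Shift numbers are shares of 500 mm and turn numbers shares of 120 degrees, none past 1 either way. Its arguments: {"type":"object","properties":{"commands":{"type":"array","items":{"type":"number"}},"newtons":{"type":"number"}},"required":["commands"]}

```bash
mkdir -p pics; ls
cat > h.py <<'E'
import numpy as np, cv2, json
from rig import env, optics
np.set_printoptions(precision=4, suppress=True)
def snap(name, fn):
    s=env.observe(); d=optics.get_image(name)
    cv2.imwrite(f'pics/{fn}.png', d['image'][:,:,::-1])
    K=np.array(d['intrinsics']); 
    if name=='wrist':
        T=np.array(d['tool_from_camera']); R0=np.array(s['tool_rot']); p=np.array(s['position'])
        R=R0@T[:3,:3]; o=p+R0@T[:3,3]
    else: R=np.array(d['orientation']); o=np.array(d['origin'])
    np.savez(f'pics/{fn}.npz',K=K,k1=d['k1'],R=R,o=o)
    return d
def load(fn): return np.load(f'pics/{fn}.npz')
def ray(c,u,v):
    K=c['K']; k=float(c['k1']); xd=np.array([(u-K[0,2])/K[0,0],(v-K[1,2])/K[1,1]]); x=xd.copy()
    for _ in range(30): x=xd/(1+k*(x@x))
    return c['R']@np.array([x[0],x[1],1.])
def at(fn,u,v,z):
    c=load(fn); r=ray(c,u,v); o=c['o']; return o+r*(z-o[2])/r[2]
def proj(fn,P):
    c=load(fn); q=c['R'].T@(np.array(P)-c['o']); x=q[:2]/q[2]; x=x*(1+float(c['k1'])*(x@x))
    return c['K'][:2,:2]@x+c['K'][:2,2]
def to(P, yaw=None):
    """shift (fractions) in tool axes to world P"""
    s=env.observe(); R=np.array(s['tool_rot']); p=np.array(s['position'])
    return R.T@(np.array(P)-p)/0.5
E
python3 - <<'E'
from h import *
snap('scene','s0'); snap('top','t0'); s=env.observe()
for k in s: print(k, np.array(s[k]))
for f in('s0','t0'):
    c=load(f); print(c['K'],c['k1'],c['R'],c['o'])
E
```

```text
pics
time_s 0.1
q [-76.1635  21.8367  74.3789  -0.0017  83.8576 -12.3342]
qvel [ 0.0114 -0.1517 -0.1053 -0.0057 -0.1489 -0.079 ]
joint_efforts [  0.0053 -44.9216 -23.1657  -0.0001   0.0037   0.    ]
position [ 0.2425 -0.4934  0.2498]
tool_rot [[ 0.8975  0.441  -0.0003]
 [ 0.441  -0.8975  0.0012]
 [ 0.0002 -0.0013 -1.    ]]
ft_force [ 0.3516 -0.1793 -0.4527]
wrist_torque [-0.0166  0.0219 -0.0125]
gripper_force 0.0
grip_width 0.08548599802072027
[[516.1568   0.     322.4228]
 [  0.     516.1568 246.4182]
 [  0.       0.       1.    ]] 0.04262183265299494 [[-0.6834 -0.5286  0.5035]
 [-0.73    0.4978 -0.4682]
 [-0.0032 -0.6875 -0.7261]] [-0.1692  0.6006  1.0598]
[[502.495    0.     325.1109]
 [  0.     502.495  230.9508]
 [  0.       0.       1.    ]] -0.024913363436761104 [[-0.0227 -0.9945  0.1026]
 [-0.9995  0.0248  0.0188]
 [-0.0213 -0.1021 -0.9945]] [ 0.3478 -0.0033  1.3534]
```

View pics/t0.png

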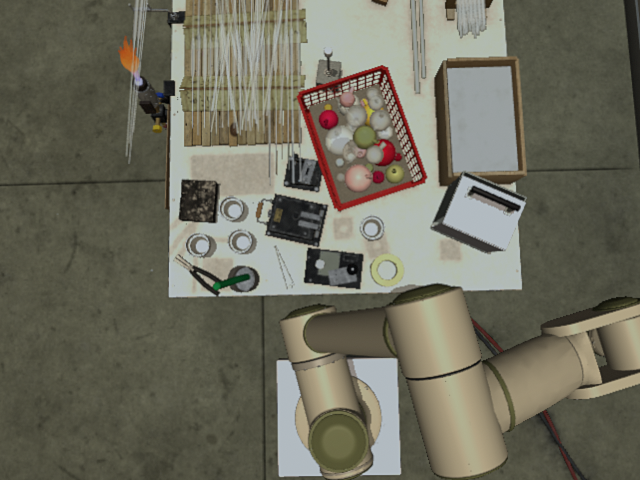

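View pics/s0.png

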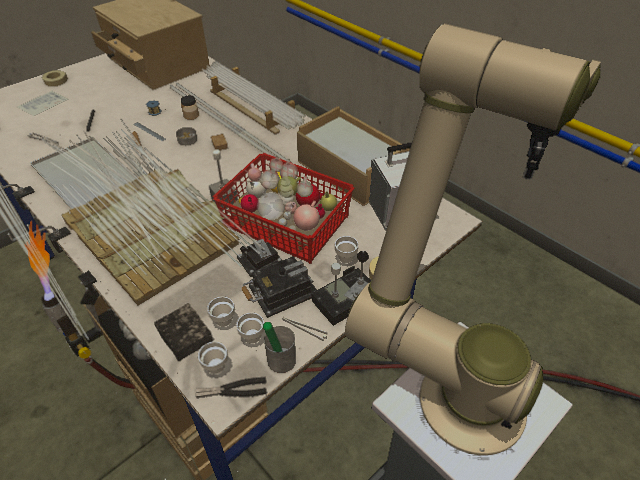

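The top view shows four pots, at about (232,209), (200,245), (241,242) and (371,229). The slab is at (199,200), the dust box near (480,212) with its bar at (494,193), the tape at (387,270) and the pliers at (205,275). Next I'll enlarge the box and the pots.

Run:
```python
from h import *
i=cv2.imread('pics/t0.png')
a=cv2.resize(i[165:265,425:530],None,fx=5.6,fy=5.6,interpolation=cv2.INTER_CUBIC)
cv2.imwrite('pics/c1.png',a)
b=cv2.resize(i[170:300,170:300],None,fx=4.6,fy=4.6,interpolation=cv2.INTER_CUBIC)
cv2.imwrite('pics/c2.png',b)
```

```text
(no output)
```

View pics/c1.png

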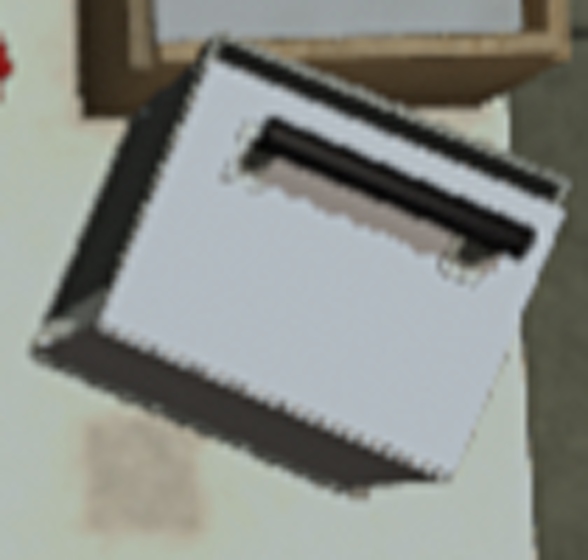

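View pics/c2.png

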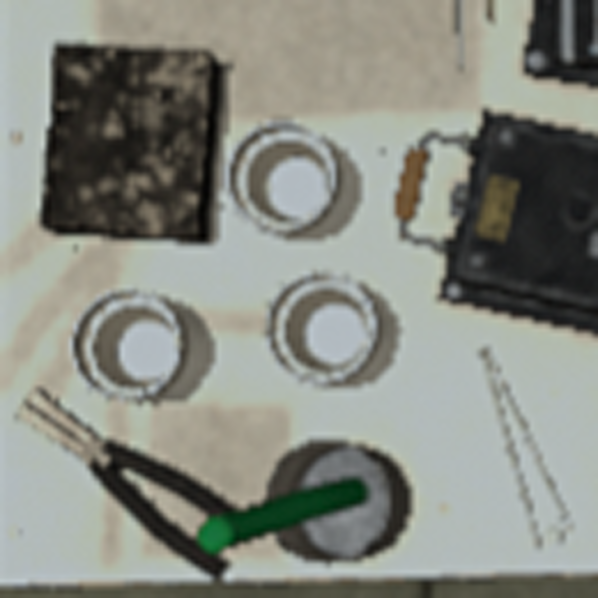

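Run:
```python
from h import *
from scipy.optimize import least_squares
f=lambda p,s,o:np.array(p)/s+np.array(o)-0.5+0.5/s
C1=lambda p:f(p,5.6,(425,165)); C2=lambda p:f(p,4.6,(170,170))
obs=[((0,82,153),(100,327)),((0,-82,153),(447,480)),((85,0,206),(398,185)),((0,82,-12),(38,352)),((0,-82,-12),(357,492))]
def model(q,loc):
    hx,hy,yaw,th=q
    x,y,z=np.array(loc)/1000
    if z>0: x,z=np.cos(th)*x-np.sin(th)*z, np.sin(th)*x+np.cos(th)*z
    return [hx+np.cos(yaw)*x-np.sin(yaw)*y, hy+np.sin(yaw)*x+np.cos(yaw)*y, .012+z]
res=lambda q:np.concatenate([proj('t0',model(q,l))-C1(p) for l,p in obs])
a=at('t0',*C1((200,420)),0); 
best=least_squares(res,[a[0],a[1],-0.35,0.05],loss='soft_l1')
print(best.x,np.degrees(best.x[2]),best.fun.reshape(-1,2))
q=best.x; print('bar',model(q,(85,0,206)),'holder',model([q[0],q[1],q[2],0],(50,0,-0.001)))
s=lambda n,p,z:print(n,at('t0',*p,z))
# pot rims: centre of outer rim
s('A',C2((286,178)),.056); s('B',C2((131,345)),.056); s('C',C2((326,329)),.056); s('D',(371.5,228.5),.056)
for p in [(57,45),(218,50),(207,240),(42,230)]: s('slab',C2(p),.038)
s('tape',(387,270),.012); s('can',C2((345,500)),.08);s('can0',C2((345,500)),.0); s('handle',C2((215,530)),.1)
s('plier',C2((225,575)),0); s('plierTip',C2((30,400)),0)
s('post',(355,270),.1)
```

```text
[ 0.4546 -0.3374 -0.4403  0.0386] -25.22750236080922 [[ 0.3796 -0.7214]
 [ 2.7215 -0.1838]
 [-0.1632  2.9748]
 [-0.6198  0.1119]
 [-1.1509 -0.3882]]
bar [np.float64(0.5242386779573216), np.float64(-0.3702404938612556), np.float64(0.2211243205017262)] holder [np.float64(0.49981963383236766), np.float64(-0.3587354439156406), np.float64(0.011999000000000001)]
A [0.5474 0.2644 0.056 ]
B [0.4541 0.3532 0.056 ]
C [0.4605 0.242  0.056 ]
D [ 0.485  -0.0992  0.056 ]
slab [0.6321 0.4023 0.038 ]
slab [0.6264 0.3077 0.038 ]
slab [0.5153 0.3141 0.038 ]
slab [0.5235 0.4103 0.038 ]
tape [ 0.3778 -0.14    0.012 ]
can [0.3636 0.2275 0.08  ]
can0 [0.3646 0.242  0.    ]
handle [0.3487 0.2949 0.1   ]
plier [0.3225 0.3128 0.    ]
plierTip [0.4276 0.4286 0.    ]
post [ 0.3777 -0.0517  0.1   ]
```

Run:
```python
from h import *
print(to([.52,-.37,.37]))
print(at('t0',398/5.6+425-.4,185/5.6+165-.4,.218))
```

```text
[ 0.607   0.023  -0.2403]
[ 0.5315 -0.372   0.218 ]
```

Request:
arm_command(commands=[-1,0,0,-0.2,0,0,0,-1,0.607,0.023,-0.24,0,0,-0.322,-1,0.607,0.023,-0.24,0,0,-0.322,-1,0.607,0.023,-0.24,0,0,-0.322,-1,0.607,0.023,-0.24,0,0,-0.322,-1,0.607,0.023,-0.24,0,0,-0.322,-1,0.607,0.023,-0.24,0,0,-0.322,-1,0.607,0.023,-0.24,0,0,-0.322,-1,0.607,0.023,-0.24,0,0,-0.322,-1,0.607,0.023,-0.24,0,0,-0.322,-1,0.607,0.023,-0.24,0,0,-0.322,-1,0.607,0.023,-0.24,0,0,-0.322])

```text
time_s: 1.1
position: [0.5194, -0.3704, 0.3696]
tool_rot: [[0.426, 0.905, -0.001], [0.905, -0.426, 0.001], [0.0, -0.001, -1.0]]
ft_force: [-0.9, 1.3, 0.1]
grip_width: 0.085
gripper_force: 0.0
```

Run:
```python
from h import *
snap('wrist','w1'); c=load('w1'); print(c['o'],c['R']); s=env.observe(); print(s['position'],s['tool_rot'],s['q'])
print(proj('w1',[.5315,-.372,.218]))
```

```text
[ 0.5521 -0.3011  0.4926] [[ 0.9049 -0.4057 -0.129 ]
 [-0.4257 -0.8631 -0.2717]
 [-0.0011  0.3008 -0.9537]]
[ 0.5191 -0.3706  0.3699] [[ 0.4267  0.9044 -0.0009]
 [ 0.9044 -0.4267  0.0007]
 [ 0.0002 -0.0011 -1.    ]] [-46.1376  29.1624  43.0277  -0.0131 107.8751 -20.8826]
[336.4018 221.4762]
```

View pics/w1.png

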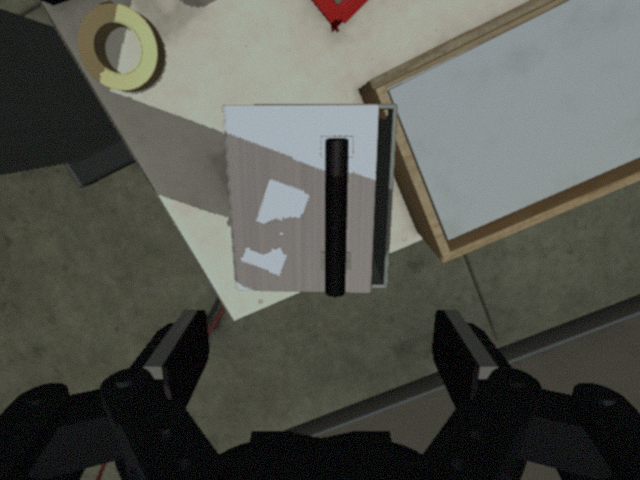

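The wrist view shows the bar from (337,139) to (335,295). The front plate edge runs from (224,106) to (236,290), the plate's rear edge sits at u≈375, and the rear wall top is at (396,104)/(386,288), so the hood is slightly ajar. I'll fit all of this together.

Run:
```python
from h import *
from scipy.optimize import least_squares
C1=lambda p:np.array(p)/5.6+np.array((425,165))-0.4
obs=[('t0',(0,82,153),C1((100,327)),1),('t0',(0,-82,153),C1((447,480)),1),('t0',(85,0,206),C1((400,185)),1),('t0',(0,82,-12),C1((38,352)),0),('t0',(0,-82,-12),C1((357,492)),0),
('w1',(0,82,153),(224,106),1),('w1',(0,-82,153),(236,290),1),('w1',(85,0,206),(336.5,216),1),('w1',(124,82,148),(396,104),0),('w1',(124,-82,148),(386,288),0),('w1',(123,82,156),(378,106),1),('w1',(123,-82,156),(371,292),1)]
def model(q,loc,h):
    hx,hy,yaw,th=q
    x,y,z=np.array(loc)/1000
    if h: x,z=np.cos(th)*x-np.sin(th)*z, np.sin(th)*x+np.cos(th)*z
    return [hx+np.cos(yaw)*x-np.sin(yaw)*y, hy+np.sin(yaw)*x+np.cos(yaw)*y, .012+z]
res=lambda q:np.concatenate([(proj(f,model(q,l,h))-np.array(p))*(1.5 if f=='t0' else 1) for f,l,p,h in obs])
b=least_squares(res,[.455,-.337,-.44,.04],loss='soft_l1'); q=b.x
print(q,np.degrees(q[2])); print(b.fun.reshape(-1,2))
np.save('hood.npy',q)
s=env.observe();R=np.array(s['tool_rot']);p0=np.array(s['position'])
for th in [q[3],.1,.2,.3,.4,.5,.6,.7,.8,.9,1.0]:
    P=model([q[0],q[1],q[2],th],(85,0,206),1); print(th,np.array(P),R.T@(P-p0)/.5)
print('holder',model(q,(50,0,44),0))
```

```text
[ 0.463  -0.3391 -0.4344  0.0831] -24.887386309719258
[[ -0.4031  -2.1575]
 [  3.287   -1.9449]
 [ -1.8967   4.0936]
 [ -0.315   -4.2561]
 [ -0.9529  -5.5507]
 [ -0.1241  -1.3343]
 [  2.0582   1.5188]
 [-11.4317   6.4643]
 [ -2.4717  -0.1291]
 [ -1.4856   0.8209]
 [  0.9405  -2.7785]
 [  0.5674   5.2347]]
0.08308224006332801 [ 0.5243 -0.3676  0.2243] [0.0099 0.0071 0.291 ]
0.1 [ 0.521  -0.3661  0.2255] [ 0.0099 -0.0001  0.2888]
0.2 [ 0.5014 -0.357   0.2308] [ 0.0096 -0.0433  0.2782]
0.3 [ 0.4814 -0.3477  0.2339] [ 0.0093 -0.0875  0.272 ]
0.4 [ 0.4612 -0.3383  0.2348] [ 0.0091 -0.132   0.2702]
0.5 [ 0.4411 -0.3289  0.2335] [ 0.0088 -0.1764  0.2728]
0.6 [ 0.4211 -0.3197  0.23  ] [ 0.0085 -0.2204  0.2799]
0.7 [ 0.4016 -0.3106  0.2243] [ 0.0082 -0.2635  0.2914]
0.8 [ 0.3827 -0.3019  0.2165] [ 0.0079 -0.3052  0.3071]
0.9 [ 0.3645 -0.2934  0.2066] [ 0.0077 -0.3451  0.3268]
1.0 [ 0.3474 -0.2855  0.1948] [ 0.0074 -0.3829  0.3505]
holder [np.float64(0.5083403327832465), np.float64(-0.3601595497572877), np.float64(0.055999999999999994)]
```

Request:
arm_command(commands=[-1,0.009,0.021,0,0,0,0,-1,0.009,0.021,0.306,0,0,0,-1,0.009,0.021,0.306,0,0,0,-1,0.009,0.021,0.306,0,0,0,-1,0.009,0.021,0.306,0,0,0,-1,0.009,0.021,0.306,0,0,0,1,0.009,0.021,0.306,0,0,0,1,0.009,0.021,0.306,0,0,0,1,0.009,0.021,0.306,0,0,0,1,0.009,0.021,0.306,0,0,0,1,0.009,0.021,0.306,0,0,0,1,0.009,0.021,0.306,0,0,0], newtons=40)

```text
time_s: 2.15
position: [0.5317, -0.3706, 0.2183]
tool_rot: [[0.426, 0.905, 0.001], [0.905, -0.426, -0.001], [-0.001, 0.002, -1.0]]
ft_force: [0.7, -1.3, 3.8]
grip_width: 0.0149
gripper_force: 38.9
```

Request:
arm_command(commands=[1,0,0,0,0,0,0,1,0,0,0,0,0,0,1,0,0,0,0,0,0])

```text
time_s: 2.4
position: [0.5318, -0.3707, 0.2183]
tool_rot: [[0.426, 0.905, 0.002], [0.905, -0.426, -0.001], [-0.001, 0.002, -1.0]]
ft_force: [1.9, -1.3, 5.9]
grip_width: 0.0148
gripper_force: 39.1
```

Request:
arm_command(commands=[1,0,-0.025,-0.009,0,0,0,1,0,-0.051,-0.016,0,0,0,1,0,-0.084,-0.023,0,0,0,1,0,-0.117,-0.027,0,0,0,1,0,-0.117,-0.027,0,0,0,1,0,-0.117,-0.027,0,0,0])

```text
time_s: 2.9
position: [0.4786, -0.3456, 0.2321]
tool_rot: [[0.426, 0.905, 0.001], [0.905, -0.426, -0.001], [-0.0, 0.002, -1.0]]
ft_force: [-1.1, 1.9, 9.1]
grip_width: 0.015
gripper_force: 41.7
```

Request:
arm_command(commands=[1,0,-0.033,-0.005,0,0,0,1,0,-0.067,-0.005,0,0,0,1,0,-0.1,-0.002,0,0,0,1,0,-0.133,0.004,0,0,0,1,0,-0.165,0.012,0,0,0,1,0,-0.197,0.023,0,0,0,1,0,-0.228,0.035,0,0,0,1,0,-0.258,0.05,0,0,0,1,0,-0.258,0.05,0,0,0])

```text
time_s: 3.65
position: [0.3604, -0.2899, 0.2047]
tool_rot: [[0.426, 0.905, -0.003], [0.905, -0.426, 0.002], [0.001, -0.003, -1.0]]
ft_force: [-1.4, 0.3, 0.6]
grip_width: 0.0143
gripper_force: 40.2
```

Request:
arm_command(commands=[1,0,-0.02,0.012,0,0,0,1,0,-0.037,0.024,0,0,0,1,0,-0.044,0.03,0,0,0,1,0,-0.046,0.032,0,0,0,1,0,-0.046,0.032,0,0,0,1,0,-0.046,0.032,0,0,0,1,0,-0.046,0.032,0,0,0])

```text
time_s: 4.23
position: [0.3468, -0.2838, 0.1941]
tool_rot: [[0.426, 0.905, 0.015], [0.905, -0.425, -0.009], [-0.002, 0.018, -1.0]]
ft_force: [21.6, 3.4, 26.2]
grip_width: 0.0145
gripper_force: 43.9
```

Request:
arm_command(commands=[1,0,0.008,-0.005,0,0,0,0.1,0,0.008,-0.005,0,0,0,0.1,0,0.008,-0.005,0,0,0,0.1,0,0.008,-0.005,0,0,0,0.1,0,0.008,-0.005,0,0,0,0.1,0,0.008,-0.1,0,0,0,-1,0,0.008,-0.2,0,0,0,-1,0,0.008,-0.33,0,0,0,-1,0,0.04,-0.36,0,0,0,-1,0,0.356,-0.36,0,0,0,-1,0,0.356,-0.36,0,0,0,-1,0,0.356,-0.36,0,0,0])

```text
time_s: 5.23
position: [0.4696, -0.3413, 0.3676]
tool_rot: [[0.426, 0.905, 0.001], [0.905, -0.426, -0.001], [-0.0, 0.001, -1.0]]
ft_force: [-0.4, -0.5, 0.4]
grip_width: 0.0855
gripper_force: 0.0
```

Request:
arm_command(commands=[-1,0,0.08,0,0,0,0,-1,0,0.14,0,0,0,0,-1,0,0.14,0,0,0,0,-1,0,0.14,0,0,0,0])

```text
time_s: 5.57
position: [0.5325, -0.3711, 0.3645]
tool_rot: [[0.425, 0.905, -0.003], [0.905, -0.425, 0.002], [0.001, -0.003, -1.0]]
ft_force: [-0.8, 0.1, -0.5]
grip_width: 0.0855
gripper_force: 0.0
```

Run:
```python
from h import *
s=env.observe(); print(s['position'],s['q'])
snap('wrist','w2'); print(proj('w2',[.5074,-.359,.08]),proj('w2',[.462,-.338,.012]))
```

```text
[ 0.5325 -0.3711  0.3645] [-45.301   30.6488  41.2886  -0.007  108.2706 -20.1336]
[294.9171 192.6659] [257.9487 182.6655]
```

View pics/w2.png

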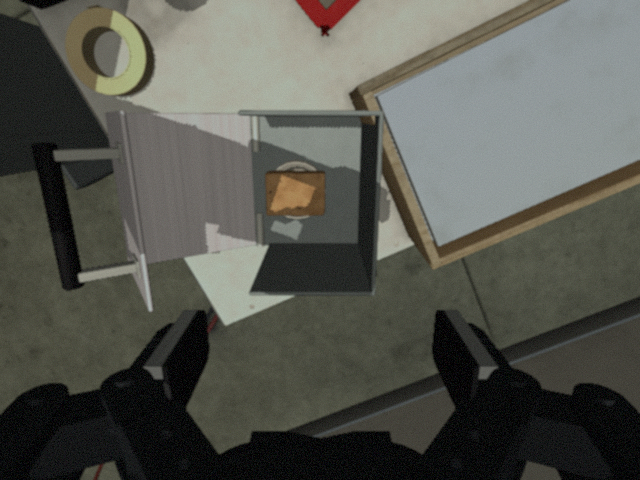

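The hood is fully down. The cork spans (266,172)–(325,216) with its centre near (296,193), and the rim of the fixed pot shows at v≈162 and 219. This matches the prediction from the hinge.

Run:
```python
from h import *
print(at('w2',295.5,193.5,.092),at('w2',297,190.5,.068), proj('w2',[.5074,-.359,.068]))
print(to([.508,-.3595,.092]))
```

```text
[ 0.5093 -0.3584  0.092 ] [ 0.5088 -0.3595  0.068 ] [295.6355 190.6365]
[-0.0002 -0.0512  0.5478]
```

Request:
arm_command(commands=[-1,0,-0.049,0,0,0,0.75,-1,0,-0.049,0,0,0,0.75,-1,0,-0.049,0,0,0,0.75,-1,0,-0.049,0,0,0,0.75,-1,0,-0.049,0,0,0,0.75,-1,0,-0.049,0,0,0,0.75,-1,0,-0.049,0,0,0,0.75,-1,0,-0.049,0,0,0,0.75,-1,0,-0.049,0,0,0,0.75,-1,0,-0.049,0,0,0,0.75,-1,0,-0.049,0,0,0,0.75,-1,0,-0.049,0,0,0,0.75])

```text
time_s: 6.62
position: [0.5082, -0.3596, 0.3681]
tool_rot: [[0.93, -0.367, 0.001], [-0.367, -0.93, -0.001], [0.001, 0.001, -1.0]]
ft_force: [0.6, -0.4, 0.0]
grip_width: 0.0851
gripper_force: 0.0
```

Request:
arm_command(commands=[-1,0,0,0.1,0,0,0.012,-1,0,0,0.2,0,0,0.012,-1,0,0,0.3,0,0,0.012,-1,0,0,0.38,0,0,0.012,-1,0,0,0.45,0,0,0.012,-1,0,0,0.45,0,0,0.012])

```text
time_s: 7.12
position: [0.5068, -0.3582, 0.1376]
tool_rot: [[0.923, -0.385, -0.005], [-0.384, -0.923, 0.005], [-0.007, -0.003, -1.0]]
ft_force: [-1.0, 0.4, -0.3]
grip_width: 0.0857
gripper_force: 0.0
```

Request:
arm_command(commands=[-1,0.004,0,0.05,0,0,0.019,-1,0.004,0,0.091,0,0,0.019,-1,0.004,0,0.091,0,0,0.019,1,0.004,0,0.091,0,0,0.019,1,0.004,0,0.091,0,0,0.019,1,0.004,0,0.091,0,0,0.019,1,0.004,0,0.091,0,0,0.019,1,0.004,0,0.091,0,0,0.019,1,0.004,0,0.091,0,0,0.019,1,0.004,0,0.091,0,0,0.019], newtons=25)

```text
time_s: 7.95
position: [0.5117, -0.3613, 0.0985]
tool_rot: [[0.907, -0.42, 0.002], [-0.42, -0.907, -0.002], [0.003, 0.001, -1.0]]
ft_force: [-2.3, 0.2, 6.6]
grip_width: 0.0448
gripper_force: 25.0
```

Request:
arm_command(commands=[1,0,0,-0.06,0,0,0,1,0,0,-0.12,0,0,0,1,0,0,-0.2,0,0,0,1,0,0,-0.28,0,0,0,1,0,0,-0.36,0,0,0,1,0,0,-0.36,0,0,0])

```text
time_s: 8.45
position: [0.5125, -0.362, 0.2863]
tool_rot: [[0.907, -0.42, 0.011], [-0.42, -0.907, -0.012], [0.015, 0.006, -1.0]]
ft_force: [0.8, -0.2, 0.0]
grip_width: 0.0443
gripper_force: 26.8
```

Run:
```python
from h import *
s=env.observe(); print(s['position'],s['q'],s['grip_width'])
sl=[(.6321,.4023),(.6264,.3077),(.5153,.3141),(.5235,.4103)]
m=np.mean(sl,0); print(m); print(to([m[0],m[1],s['position'][2]]))
snap('wrist','w3')
```

```text
[ 0.5125 -0.362   0.2863] [-46.0219  28.3777  57.5539  -0.0008  93.1376  68.8146] 0.04433488774046777
[0.5743 0.3586]
[-0.4931 -1.3597 -0.0155]
```

View pics/w3.png

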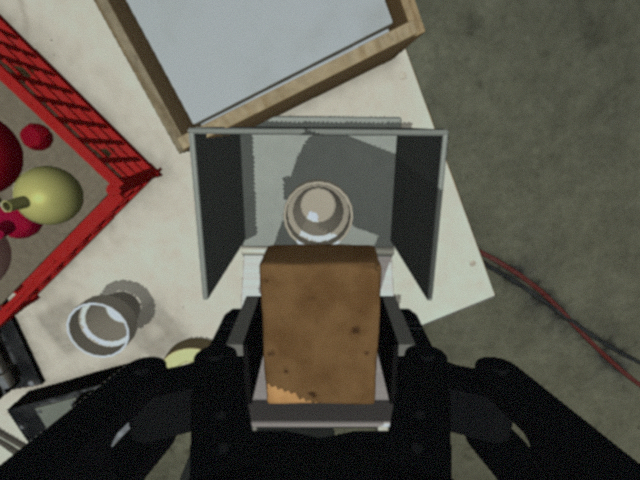

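Request:
arm_command(commands=[1,0,0,-0.09,0,0,0,1,-0.245,-0.684,-0.09,0,0,-0.375,1,-0.245,-0.684,-0.09,0,0,-0.375,1,-0.245,-0.684,-0.09,0,0,-0.375,1,-0.245,-0.684,-0.09,0,0,-0.375,1,-0.245,-0.684,-0.09,0,0,-0.375,1,-0.245,-0.684,-0.09,0,0,-0.375,1,-0.245,-0.684,-0.09,0,0,-0.375,1,-0.245,-0.684,-0.09,0,0,-0.375,1,-0.245,-0.684,-0.09,0,0,-0.375,1,-0.245,-0.684,-0.09,0,0,-0.375,1,-0.245,-0.684,-0.09,0,0,-0.375])

```text
time_s: 9.5
position: [0.5436, 0.0023, 0.3211]
tool_rot: [[0.938, 0.347, -0.001], [0.347, -0.938, -0.0], [-0.001, -0.0, -1.0]]
ft_force: [0.4, -0.1, -0.7]
grip_width: 0.0443
gripper_force: 26.8
```

Run:
```python
from h import *
s=env.observe(); print(s['position'],s['q'],s['grip_width'])
print(to([.574,.362,.3]))
print('holder',at('w3',319.5,213,.068)); snap('wrist','w3b')
```

```text
[0.5436 0.0023 0.3211] [-12.236   18.8883  67.1813  -0.0105  93.9657  57.4515] 0.044294472917854974
[ 0.3068 -0.6536  0.0421]
holder [ 0.5098 -0.3618  0.068 ]
```

Request:
arm_command(commands=[1,0.307,-0.653,0.04,0,0,-0.375,1,0.307,-0.653,0.04,0,0,-0.375,1,0.307,-0.653,0.04,0,0,-0.375,1,0.307,-0.653,0.04,0,0,-0.375,1,0.307,-0.653,0.04,0,0,-0.375,1,0.307,-0.653,0.04,0,0,-0.375,1,0.307,-0.653,0.04,0,0,-0.375,1,0.307,-0.653,0.04,0,0,-0.375,1,0.307,-0.653,0.04,0,0,-0.375,1,0.307,-0.653,0.04,0,0,-0.375,1,0.307,-0.653,0.04,0,0,-0.375,1,0.307,-0.653,0.04,0,0,-0.375])

```text
time_s: 10.55
position: [0.5763, 0.3587, 0.3011]
tool_rot: [[0.422, 0.907, -0.0], [0.907, -0.422, -0.001], [-0.001, -0.0, -1.0]]
ft_force: [-0.1, -0.8, 0.8]
grip_width: 0.0448
gripper_force: 26.8
```

Run:
```python
from h import *
s=env.observe(); print(s['position'],s['q'],s['tool_rot'])
snap('wrist','w4'); print(to([.574,.362,.07]))
for P in [(.5474,.2644,.056),(.4541,.3532,.056),(.4605,.242,.056),(.574,.36,.038)]: print(proj('w4',P))
```

```text
[0.5763 0.3587 0.3011] [ 21.9383  34.5523  44.2447  -0.0246 101.2425  46.8898] [[ 0.4219  0.9066 -0.0005]
 [ 0.9066 -0.4219 -0.0006]
 [-0.0008 -0.0002 -1.    ]]
[ 0.0047 -0.0072  0.463 ]
[333.2637 292.2522]
[212.8965 255.0902]
[268.9275 340.0489]
[317.6557 196.2   ]
```

View pics/w4.png

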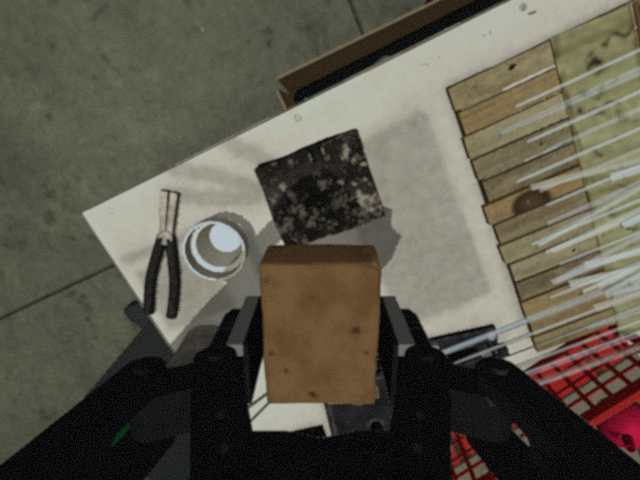

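The slab's top corners show at (258,168), (356,130), (384,214) and (285,243), centre (320,188). That puts it about 6 mm further in y than the first estimate. Pot B's rim is centred near (213,250).

Request:
arm_command(commands=[1,0.013,-0.006,0.08,0,0,0,1,0.013,-0.006,0.16,0,0,0,1,0.013,-0.006,0.24,0,0,0,1,0.013,-0.006,0.32,0,0,0,1,0.013,-0.006,0.39,0,0,0,1,0.013,-0.006,0.43,0,0,0,1,0.013,-0.006,0.45,0,0,0,1,0.013,-0.006,0.458,0,0,0,1,0.013,-0.006,0.458,0,0,0,1,0.013,-0.006,0.458,0,0,0])

```text
time_s: 11.43
position: [0.5766, 0.3673, 0.0744]
tool_rot: [[0.421, 0.907, 0.003], [0.907, -0.421, 0.001], [0.002, 0.002, -1.0]]
ft_force: [0.6, -0.6, 0.1]
grip_width: 0.0445
gripper_force: 26.7
```

Request:
arm_command(commands=[1,0,0,0.003,0,0,0,1,0,0,0.005,0,0,0,1,0,0,0.005,0,0,0])

```text
time_s: 11.68
position: [0.5758, 0.3676, 0.0706]
tool_rot: [[0.42, 0.907, 0.001], [0.907, -0.42, 0.0], [0.001, 0.001, -1.0]]
ft_force: [0.3, -0.5, -0.8]
grip_width: 0.0445
gripper_force: 26.7
```

Request:
arm_command(commands=[1,0,0,0.002,0,0,0,1,0,0,0.004,0,0,0,1,0,0,0.005,0,0,0])

```text
time_s: 11.93
position: [0.5757, 0.3676, 0.0685]
tool_rot: [[0.42, 0.907, 0.001], [0.907, -0.42, 0.0], [0.001, 0.001, -1.0]]
ft_force: [-3.2, -2.4, 10.2]
grip_width: 0.0444
gripper_force: 27.8
```

Request:
arm_command(commands=[-1,0,0,-0.002,0,0,0,-1,0,0,-0.002,0,0,0,-1,0,0,-0.002,0,0,0,-1,0,0,-0.002,0,0,0,-1,0,0,-0.06,0,0,0,-1,0,0,-0.14,0,0,0,-1,0,0,-0.22,0,0,0,-1,-0.2,0.02,-0.32,0,0,0,-1,-0.2,0.02,-0.32,0,0,0,-1,-0.2,0.02,-0.32,0,0,0,-1,-0.2,0.02,-0.32,0,0,0])

```text
time_s: 12.85
position: [0.5424, 0.2693, 0.231]
tool_rot: [[0.423, 0.906, 0.005], [0.906, -0.423, 0.0], [0.002, 0.004, -1.0]]
ft_force: [1.6, 0.1, 0.8]
grip_width: 0.085
gripper_force: 0.0
```

Run:
```python
from h import *
s=env.observe(); print(s['position'])
snap('wrist','w5')
for P in [(.5474,.2644,.056),(.4541,.3532,.056),(.4605,.242,.056),(.574,.36,.038)]: print(proj('w5',P))
```

```text
[0.5424 0.2693 0.231 ]
[327.6379 221.6704]
[167.9737 169.7663]
[244.7115 287.5042]
[306.5441  91.7909]
```

View pics/w5.png

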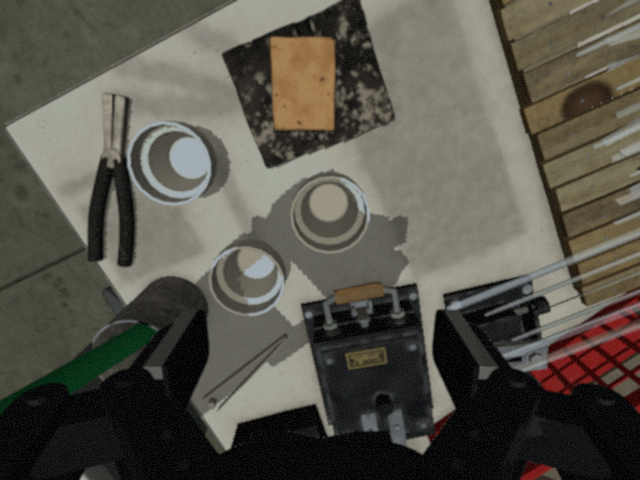

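The cork lies flat on the slab at (303,85). The rim centres are A (330,213), B (170,162) and C (248,279).

Run:
```python
from h import *
for n,p in dict(A=(330,213),B=(170.5,162.5),C=(248,278.5)).items(): P=at('w5',*p,.056); print(n,P,to([P[0],P[1],.048]))
for p in [(291,213),(369,213),(330,174),(330,252)]: print(at('w5',*p,.056))
```

```text
A [0.552 0.27  0.056] [0.0054 0.0168 0.3629]
B [0.4587 0.3571 0.056 ] [ 0.0843 -0.2259  0.3625]
C [0.4669 0.2481 0.056 ] [-0.1064 -0.1191  0.3624]
[0.5241 0.2831 0.056 ]
[0.58  0.257 0.056]
[0.5648 0.298  0.056 ]
[0.5385 0.2403 0.056 ]
```

Request:
arm_command(commands=[-1,0.005,0.017,0.05,0,0,0,-1,0.005,0.017,0.13,0,0,0,-1,0.005,0.017,0.2,0,0,0,-1,0.005,0.017,0.27,0,0,0,-1,0.005,0.017,0.33,0,0,0,-1,0.005,0.017,0.363,0,0,0,-1,0.005,0.017,0.363,0,0,0,1,0.005,0.017,0.363,0,0,0,1,0.005,0.017,0.363,0,0,0,1,0.005,0.017,0.363,0,0,0,1,0.005,0.017,0.363,0,0,0,1,0.005,0.017,0.363,0,0,0], newtons=30)

```text
time_s: 13.9
position: [0.552, 0.2715, 0.0472]
tool_rot: [[0.42, 0.907, 0.002], [0.907, -0.42, 0.001], [0.002, 0.002, -1.0]]
ft_force: [0.5, 0.8, 4.0]
grip_width: 0.064
gripper_force: 33.6
```

Run:
```python
from h import *
s=env.observe(); print(s['position'],s['q'],s['grip_width'],s['gripper_force'])
print(to([.55,0,.32]))
```

```text
[0.552  0.2715 0.0472] [15.1768 39.756  78.613   0.0127 61.4889 40.0225] 0.06396206989025113 33.592213578522205
[-0.4935  0.2256 -0.5461]
```

Request:
arm_command(commands=[1,0,0,-0.05,0,0,0,1,0,0,-0.13,0,0,0,1,0,0,-0.21,0,0,0,1,0,0,-0.29,0,0,0,1,0,0,-0.37,0,0,0,1,-0.494,0.226,-0.546,0,0,0.375,1,-0.494,0.226,-0.546,0,0,0.375,1,-0.494,0.226,-0.546,0,0,0.375,1,-0.494,0.226,-0.546,0,0,0.375,1,-0.494,0.226,-0.546,0,0,0.375,1,-0.494,0.226,-0.546,0,0,0.375,1,-0.494,0.226,-0.546,0,0,0.375])

```text
time_s: 14.9
position: [0.5496, -0.0028, 0.3202]
tool_rot: [[0.941, 0.338, 0.001], [0.338, -0.941, -0.001], [0.001, 0.001, -1.0]]
ft_force: [1.2, 0.2, -1.5]
grip_width: 0.0637
gripper_force: 34.1
```

Run:
```python
from h import *
s=env.observe(); print(s['position'],s['q'],s['grip_width'],s['gripper_force'],s['tool_rot'])
print(to([.509,-.3605,.3]))
```

```text
[ 0.5496 -0.0028  0.3202] [-12.6256  19.5048  66.3928  -0.0179  94.0384  57.6427] 0.06368820868807754 34.071331545710564 [[ 0.9413  0.3376  0.001 ]
 [ 0.3376 -0.9413 -0.0005]
 [ 0.0008  0.0009 -1.    ]]
[-0.3179  0.6461  0.0408]
```

Request:
arm_command(commands=[1,-0.318,0.646,0.04,0,0,0.372,1,-0.318,0.646,0.04,0,0,0.372,1,-0.318,0.646,0.04,0,0,0.372,1,-0.318,0.646,0.04,0,0,0.372,1,-0.318,0.646,0.04,0,0,0.372,1,-0.318,0.646,0.04,0,0,0.372,1,-0.318,0.646,0.04,0,0,0.372,1,-0.318,0.646,0.04,0,0,0.372,1,-0.318,0.646,0.04,0,0,0.372,1,-0.318,0.646,0.04,0,0,0.372,1,-0.318,0.646,0.04,0,0,0.372,1,-0.318,0.646,0.04,0,0,0.372])

```text
time_s: 15.9
position: [0.5121, -0.3578, 0.2991]
tool_rot: [[0.91, -0.414, 0.0], [-0.414, -0.91, 0.0], [-0.0, -0.0, -1.0]]
ft_force: [0.7, 1.0, 0.2]
grip_width: 0.0637
gripper_force: 34.0
```

Run:
```python
from h import *
s=env.observe(); print(s['position'],s['q'],s['grip_width'],s['gripper_force'],s['tool_rot'])
print(to([.509,-.3605,.13]))
snap('wrist','w6'); print(proj('w6',[.509,-.3605,.068]),proj('w6',[.541,-.3605,.068]),proj('w6',[.509,-.3285,.068]))
```

```text
[ 0.5121 -0.3578  0.2991] [-45.7859  28.2143  55.7807   0.0145  96.0108  68.6954] 0.06370422199045545 34.0450869128108 [[ 0.9101 -0.4144  0.0001]
 [-0.4144 -0.9101  0.0002]
 [-0.     -0.0003 -1.    ]]
[-0.0034  0.0076  0.3383]
[323.9018 205.4553] [309.4513 174.1263] [293.0115 219.2051]
```

View pics/w6.png

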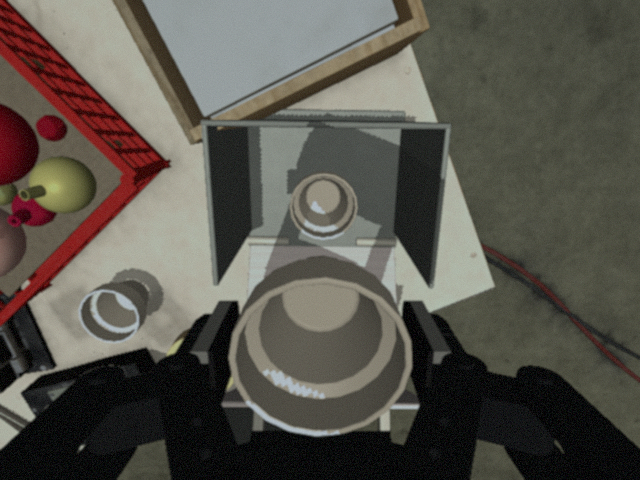

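The fixed pot's rim shows at (290–357, 172–239), centre (324,205.5), exactly where predicted. Descending.

Request:
arm_command(commands=[1,-0.0035,0.0075,0,0,0,0,1,-0.0035,0.0075,0.07,0,0,0,1,-0.0035,0.0075,0.14,0,0,0,1,-0.0035,0.0075,0.21,0,0,0,1,-0.0035,0.0075,0.28,0,0,0,1,-0.0035,0.0075,0.33,0,0,0,1,-0.0035,0.0075,0.35,0,0,0,1,-0.0035,0.0075,0.35,0,0,0,1,-0.0035,0.0075,0.35,0,0,0])

```text
time_s: 16.7
position: [0.5095, -0.3611, 0.1253]
tool_rot: [[0.91, -0.414, 0.001], [-0.414, -0.91, -0.001], [0.002, 0.001, -1.0]]
ft_force: [-0.4, -0.5, -0.9]
grip_width: 0.0637
gripper_force: 34.1
```

Run:
```python
from h import *
s=env.observe(); print(s['position'],to([.509,-.3605,.08]))
R=np.load('pics/w6.npz')
import numpy as np
Rt=np.array([[.9101,-.4144,0],[-.4144,-.9101,0],[0,0,-1]]);p=np.array([.5121,-.3578,.2991])
for v in [(-.032,0,-.0088),(.032,0,-.0088),(0,.032,-.0088),(0,-.032,-.0088)]: print(proj('w6',p+Rt@np.array(v)))
```

```text
[ 0.5095 -0.3611  0.1253] [-0.0017 -0.0008  0.0906]
[319.0458 429.0426]
[318.9327 265.9359]
[412.7781 353.4836]
[225.2243 353.3744]
```

Request:
arm_command(commands=[1,0,0,0.02,0,0,0,1,0,0,0.04,0,0,0,1,0,0,0.055,0,0,0,1,0,0,0.07,0,0,0,1,0,0,0.08,0,0,0,1,0,0,0.086,0,0,0,1,0,0,0.09,0,0,0,1,0,0,0.09,0,0,0])

```text
time_s: 17.37
position: [0.5098, -0.361, 0.0804]
tool_rot: [[0.91, -0.414, 0.002], [-0.414, -0.91, -0.001], [0.003, -0.0, -1.0]]
ft_force: [0.9, 3.1, 9.3]
grip_width: 0.0639
gripper_force: 40.8
```

Request:
arm_command(commands=[1,0,0,0.003,0,0,0,1,0,0,0.004,0,0,0,1,0,0,0.004,0,0,0])

```text
time_s: 17.62
position: [0.51, -0.3611, 0.08]
tool_rot: [[0.91, -0.414, 0.004], [-0.414, -0.91, -0.002], [0.004, 0.0, -1.0]]
ft_force: [-1.5, 5.6, 19.6]
grip_width: 0.0641
gripper_force: 45.2
```

Request:
arm_command(commands=[-1,0,0,0,0,0,0,-1,0,0,0,0,0,0,-1,0,0,0,0,0,0,-1,0,0,0,0,0,0,-1,0,0,-0.05,0,0,0,-1,0,0,-0.12,0,0,0,-1,0,0,-0.2,0,0,0,-1,0,0,-0.28,0,0,0,-1,0,0,-0.36,0,0,0,-1,0,0,-0.44,0,0,0,-1,0,0,-0.44,0,0,0])

```text
time_s: 18.53
position: [0.5101, -0.3622, 0.3054]
tool_rot: [[0.91, -0.415, 0.01], [-0.414, -0.91, -0.01], [0.013, 0.005, -1.0]]
ft_force: [0.9, -0.8, 1.0]
grip_width: 0.0858
gripper_force: 0.0
```

Run:
```python
from h import *
s=env.observe(); print(s['position'])
snap('wrist','w7'); print(to([.485,-.095,.3])); 
for z in(.088,.11): print(proj('w7',[.509,-.3605,z]),proj('w7',[.538,-.374,z]))
# D from w6: rim ellipse
print(at('w6',110,312,.056))
```

```text
[ 0.5101 -0.3622  0.3054]
[-0.266  -0.4652 -0.0013]
[317.2962 211.7876] [317.5294 176.16  ]
[317.2415 217.507 ] [317.4884 179.6905]
[ 0.4954 -0.107   0.056 ]
```

View pics/w7.png

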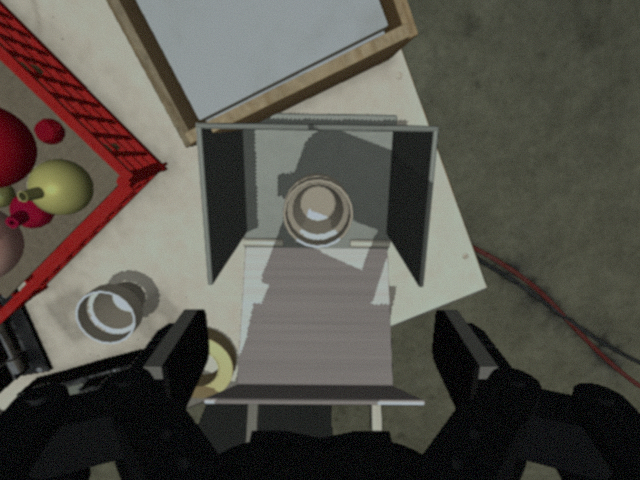

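The first pot is nested: its rim is at (318.5,211.5) against a predicted (317,212). Pot D's rim is at about (107,313).

Run:
```python
from h import *
P=at('w7',107,313,.056); print(P,to([P[0],P[1],.25]))
```

```text
[ 0.4953 -0.1077  0.056 ] [-0.2375 -0.4508  0.099 ]
```

Request:
arm_command(commands=[-1,-0.2375,-0.455,0,0,0,0,-1,-0.2375,-0.455,0.04,0,0,0,-1,-0.2375,-0.455,0.09,0,0,0,-1,-0.2375,-0.455,0.09,0,0,0,-1,-0.2375,-0.455,0.09,0,0,0,-1,-0.2375,-0.455,0.09,0,0,0,-1,-0.2375,-0.455,0.09,0,0,0,-1,-0.2375,-0.455,0.09,0,0,0,-1,-0.2375,-0.455,0.09,0,0,0])

```text
time_s: 19.33
position: [0.4952, -0.1049, 0.2513]
tool_rot: [[0.91, -0.414, -0.001], [-0.414, -0.91, 0.0], [-0.001, 0.0, -1.0]]
ft_force: [-0.3, -0.4, -0.0]
grip_width: 0.0854
gripper_force: 0.0
```

Run:
```python
from h import *
s=env.observe(); print(s['position'])
d=snap('wrist','w8')
for P in [(.490,-.094),(.4953,-.1077)]: print(proj('w8',[*P,.056]))
```

```text
[ 0.4952 -0.1049  0.2513]
[310.5706 223.0524]
[322.6768 211.035 ]
```

View pics/w8.png

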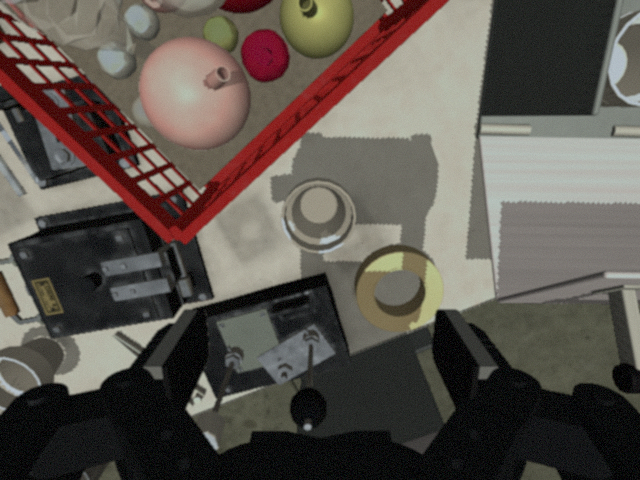

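Run:
```python
from h import *
P=at('w8',318.5,216,.056); print(P,to([P[0],P[1],.048]))
```

```text
[ 0.4928 -0.1027  0.056 ] [-0.007  -0.0034  0.4071]
```

Request:
arm_command(commands=[-1,-0.007,-0.0034,0,0,0,-0.25,-1,-0.007,-0.0034,0,0,0,-0.25,-1,-0.007,-0.0034,0,0,0,-0.25,-1,-0.007,-0.0034,0,0,0,-0.25,-1,-0.007,-0.0034,0.07,0,0,-0.25,-1,-0.007,-0.0034,0.15,0,0,-0.25,-1,-0.007,-0.0034,0.22,0,0,-0.25,-1,-0.007,-0.0034,0.29,0,0,-0.25,-1,-0.007,-0.0034,0.35,0,0,-0.25,-1,-0.007,-0.0034,0.39,0,0,-0.25,-1,-0.007,-0.0034,0.407,0,0,-0.25,-1,-0.007,-0.0034,0.407,0,0,-0.25])

```text
time_s: 20.38
position: [0.4923, -0.1029, 0.0468]
tool_rot: [[0.996, 0.094, -0.003], [0.094, -0.996, 0.001], [-0.003, -0.002, -1.0]]
ft_force: [0.0, -0.8, 0.7]
grip_width: 0.0856
gripper_force: 0.0
```

Request:
arm_command(commands=[1,0,0,0,0,0,0,1,0,0,0,0,0,0,1,0,0,0,0,0,0,1,0,0,0,0,0,0,1,0,0,0,0,0,0,1,0,0,0,0,0,0])

```text
time_s: 20.88
position: [0.4937, -0.1025, 0.0501]
tool_rot: [[0.995, 0.096, 0.003], [0.096, -0.995, -0.002], [0.003, 0.002, -1.0]]
ft_force: [-0.5, -0.6, 7.7]
grip_width: 0.0637
gripper_force: 33.9
```

Request:
arm_command(commands=[1,0,0,-0.06,0,0,0,1,0,0,-0.14,0,0,0,1,0,0,-0.22,0,0,0,1,0,0,-0.3,0,0,0,1,0,0,-0.38,0,0,0.05,1,0,0,-0.46,0,0,0.1,1,0,0,-0.5,0,0,0.15,1,0,0,-0.5,0,0,0.2,1,0,0,-0.5,0,0,0.25,1,0,0,-0.5,0,0,0.25])

```text
time_s: 21.72
position: [0.4925, -0.1017, 0.2993]
tool_rot: [[0.909, -0.418, 0.001], [-0.418, -0.909, -0.001], [0.001, -0.0, -1.0]]
ft_force: [-0.2, 0.5, -1.6]
grip_width: 0.0632
gripper_force: 34.7
```

Run:
```python
from h import *
s=env.observe(); print(s['position'],s['grip_width'],s['tool_rot'],s['q'])
print(to([.5095,-.361,.3]))
```

```text
[ 0.4925 -0.1017  0.2993] 0.06315643072454714 [[ 0.9085 -0.4178  0.0013]
 [-0.4178 -0.9085 -0.0006]
 [ 0.0014 -0.     -1.    ]] [-25.1796  15.1274  76.1472   0.0033  88.6432  89.5151]
[ 0.2476  0.457  -0.001 ]
```

Request:
arm_command(commands=[1,0.248,0.457,0,0,0,0,1,0.248,0.457,0,0,0,0,1,0.248,0.457,0,0,0,0,1,0.248,0.457,0,0,0,0,1,0.248,0.457,0,0,0,0,1,0.248,0.457,0,0,0,0,1,0.248,0.457,0,0,0,0,1,0.248,0.457,0.06,0,0,0,1,0.248,0.457,0.14,0,0,0,1,0.248,0.457,0.22,0,0,0,1,0.248,0.457,0.28,0,0,0,1,0.248,0.457,0.28,0,0,0])

```text
time_s: 22.72
position: [0.5088, -0.359, 0.1521]
tool_rot: [[0.911, -0.412, -0.009], [-0.412, -0.911, 0.009], [-0.011, -0.005, -1.0]]
ft_force: [0.2, 0.7, -2.9]
grip_width: 0.0632
gripper_force: 34.7
```

Request:
arm_command(commands=[1,0,0,0.005,0,0,0,1,0,0,0.005,0,0,0])

```text
time_s: 22.88
position: [0.5115, -0.3617, 0.1579]
tool_rot: [[0.911, -0.413, 0.002], [-0.413, -0.911, -0.002], [0.003, 0.001, -1.0]]
ft_force: [0.3, -0.5, -1.3]
grip_width: 0.0634
gripper_force: 34.7
```

Run:
```python
from h import *
s=env.observe(); print(s['position'],s['ft_force'],to([.5095,-.361,.102]))
```

```text
[ 0.5115 -0.3617  0.1579] [ 0.3353 -0.5331 -1.3118] [-0.0045  0.0003  0.1118]
```

Request:
arm_command(commands=[1,-0.004,0,0.02,0,0,0,1,-0.004,0,0.04,0,0,0,1,-0.004,0,0.06,0,0,0,1,-0.004,0,0.075,0,0,0,1,-0.004,0,0.088,0,0,0,1,-0.004,0,0.098,0,0,0,1,-0.004,0,0.106,0,0,0,1,-0.004,0,0.11,0,0,0,1,-0.004,0,0.11,0,0,0,1,-0.004,0,0.11,0,0,0])

```text
time_s: 23.72
position: [0.5091, -0.3604, 0.1021]
tool_rot: [[0.91, -0.414, 0.001], [-0.414, -0.91, -0.001], [0.001, 0.001, -1.0]]
ft_force: [-2.7, 1.9, 6.7]
grip_width: 0.0636
gripper_force: 35.4
```

Request:
arm_command(commands=[1,0,0,0.003,0,0,0,1,0,0,0.004,0,0,0,1,0,0,0.004,0,0,0])

```text
time_s: 23.97
position: [0.5092, -0.3604, 0.102]
tool_rot: [[0.91, -0.414, 0.001], [-0.414, -0.91, -0.002], [0.002, 0.001, -1.0]]
ft_force: [-7.2, 5.3, 18.8]
grip_width: 0.0631
gripper_force: 36.5
```

Request:
arm_command(commands=[-1,0,0,0,0,0,0,-1,0,0,0,0,0,0,-1,0,0,0,0,0,0,-1,0,0,0,0,0,0,-1,0,0,-0.05,0,0,0,-1,0,0,-0.12,0,0,0,-1,0,0,-0.2,0,0,0,-1,0,0,-0.28,0,0,0,-1,0,0,-0.36,0,0,0,-1,0,0,-0.43,0,0,0,-1,0,0,-0.43,0,0,0])

```text
time_s: 24.88
position: [0.51, -0.3612, 0.3218]
tool_rot: [[0.91, -0.414, 0.009], [-0.414, -0.91, -0.01], [0.012, 0.005, -1.0]]
ft_force: [0.8, -0.2, 0.0]
grip_width: 0.0851
gripper_force: 0.0
```

Run:
```python
from h import *
s=env.observe(); print(s['position'])
d=snap('wrist','w9')
for z in (.108,.128): print(proj('w9',[.509,-.3605,z]),proj('w9',[.538,-.374,z]),proj('w9',[.480,-.347,z]))
print(to([.54,0,.33]))
```

```text
[ 0.51   -0.3612  0.3218]
[318.3437 212.1029] [318.6121 176.1027] [318.0893 246.2254]
[318.3444 217.362 ] [318.629 179.341] [318.0754 253.287 ]
[-0.2437 -0.6819 -0.0283]
```

View pics/w9.png

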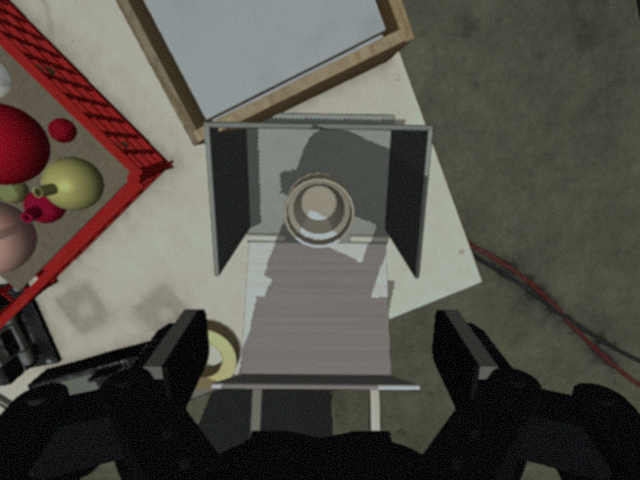

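The second pot is nested too, with its rim at (320,210) against a predicted (318,212). I've viewed 13 pictures, so I'll find the last two pots with image code.

Request:
arm_command(commands=[-1,-0.295,-0.537,0,0,0,0,-1,-0.295,-0.537,0,0,0,0,-1,-0.295,-0.537,0,0,0,0,-1,-0.295,-0.537,0,0,0,0,-1,-0.295,-0.537,0,0,0,0,-1,-0.295,-0.537,0,0,0,0,-1,-0.295,-0.537,0,0,0,0,-1,-0.295,-0.537,0,0,0,0])

```text
time_s: 25.6
position: [0.4848, -0.0505, 0.313]
tool_rot: [[0.911, -0.412, -0.002], [-0.412, -0.911, 0.002], [-0.002, -0.001, -1.0]]
ft_force: [1.2, -0.2, 0.6]
grip_width: 0.0853
gripper_force: 0.0
```

Request:
arm_command(commands=[-1,-0.295,-0.537,0,0,0,0,-1,-0.295,-0.537,0,0,0,0,-1,-0.295,-0.537,0.05,0,0,0,-1,-0.295,-0.537,0.1,0,0,0,-1,-0.295,-0.537,0.1,0,0,0,-1,-0.295,-0.537,0.1,0,0,0,-1,-0.295,-0.537,0.1,0,0,0,-1,-0.295,-0.537,0.1,0,0,0,-1,-0.295,-0.537,0.1,0,0,0])

```text
time_s: 26.35
position: [0.4615, 0.2539, 0.261]
tool_rot: [[0.912, -0.41, -0.005], [-0.41, -0.912, -0.001], [-0.004, 0.002, -1.0]]
ft_force: [0.1, 0.5, -0.4]
grip_width: 0.0854
gripper_force: 0.0
```

```bash
cat > pot.py <<'E'
from h import *
from scipy.optimize import minimize
def fit(fn,guess,z=.056):
    """find rim of pot: maximise gradient along projected outer/inner rim circles"""
    g=cv2.GaussianBlur(cv2.cvtColor(cv2.imread(f'pics/{fn}.png'),cv2.COLOR_BGR2GRAY),(0,0),1.2).astype(np.float32)
    G=np.hypot(cv2.Sobel(g,cv2.CV_32F,1,0),cv2.Sobel(g,cv2.CV_32F,0,1))
    t=np.linspace(0,2*np.pi,60,endpoint=False)
    def score(c):
        tot=0
        for r in(.032,.0295):
            uv=np.array([proj(fn,[c[0]+r*np.cos(a),c[1]+r*np.sin(a),z]) for a in t],np.float32)
            tot+=np.minimum(cv2.remap(G,uv[None,:,0],uv[None,:,1],cv2.INTER_LINEAR,borderValue=0),150).mean()
        return -tot
    best=min(((score((guess[0]+dx,guess[1]+dy)),guess[0]+dx,guess[1]+dy) for dx in np.arange(-.042,.043,.006) for dy in np.arange(-.042,.043,.006)))
    r=minimize(score,best[1:],method='Nelder-Mead',options=dict(initial_simplex=[best[1:],(best[1]+.004,best[2]),(best[1],best[2]+.004)],xatol=2e-4,fatol=.05))
    return r.x,-r.fun
E
python3 - <<'E'
from pot import *
print('check',fit('w5',(.552,.27)),fit('w5',(.4587,.3571)),fit('w5',(.4669,.2481)),fit('w8',(.4928,-.1027)))
s=env.observe(); print(s['position'],s['q'],s['tool_rot'])
snap('wrist','w10'); print(fit('w10',(.4669,.2481)),fit('w10',(.4587,.3571)))
snap('top','t1'); print(fit('t1',(.4669,.2481)),fit('t1',(.4587,.3571)))
E
```

```text
check (array([0.5516, 0.2705]), np.float64(149.7210235595703)) (array([0.4575, 0.3563]), np.float64(196.591796875)) (array([0.4643, 0.2461]), np.float64(175.7667236328125)) (array([ 0.4913, -0.1016]), np.float64(158.97531127929688))
[0.4615 0.2539 0.261 ] [ 15.9044  19.1341  76.6789   0.0487  84.4654 130.1306] [[ 0.9119 -0.4104 -0.0049]
 [-0.4104 -0.9119 -0.0005]
 [-0.0043  0.0025 -1.    ]]
(array([0.4666, 0.2464]), np.float64(146.90603637695312)) (array([0.4563, 0.3543]), np.float64(216.83746337890625))
(array([0.4626, 0.2621]), np.float64(229.2593994140625)) (array([0.4247, 0.3809]), np.float64(199.33877563476562))
```

Request:
arm_command(commands=[-1,0.014,0.01,0,0,0,0,-1,0.014,0.01,0.07,0,0,0,-1,0.014,0.01,0.15,0,0,0,-1,0.014,0.01,0.23,0,0,0,-1,0.014,0.01,0.3,0,0,0,-1,0.014,0.01,0.36,0,0,0,-1,0.014,0.01,0.4,0,0,0,-1,0.014,0.01,0.42,0,0,0,-1,0.014,0.01,0.42,0,0,0])

```text
time_s: 27.2
position: [0.4674, 0.2416, 0.0524]
tool_rot: [[0.909, -0.416, -0.003], [-0.416, -0.909, -0.001], [-0.002, 0.002, -1.0]]
ft_force: [-0.4, -0.8, -0.3]
grip_width: 0.0857
gripper_force: 0.0
```

Request:
arm_command(commands=[1,0,0,0,0,0,0,1,0,0,0,0,0,0,1,0,0,0,0,0,0,1,0,0,0,0,0,0,1,0,0,0,0,0,0,1,0,0,0,0,0,0])

```text
time_s: 27.7
position: [0.4685, 0.243, 0.0558]
tool_rot: [[0.91, -0.414, 0.004], [-0.414, -0.91, 0.0], [0.003, -0.002, -1.0]]
ft_force: [-0.6, -2.5, 7.6]
grip_width: 0.0623
gripper_force: 31.9
```

Request:
arm_command(commands=[1,0,0,-0.06,0,0,0,1,0,0,-0.14,0,0,0,1,0,0,-0.22,0,0,0,1,0,0,-0.3,0,0,0,1,0,0,-0.38,0,0,0,1,0,0,-0.46,0,0,0,1,0.07,0.12,-0.5,0,0,0,1,0.14,0.25,-0.5,0,0,0,1,0.28,0.5,-0.5,0,0,0,1,0.28,0.5,-0.5,0,0,0,1,0.28,0.5,-0.5,0,0,0,1,0.28,0.5,-0.5,0,0,0])

```text
time_s: 28.7
position: [0.4876, -0.0059, 0.3041]
tool_rot: [[0.91, -0.414, 0.002], [-0.414, -0.91, -0.0], [0.002, -0.0, -1.0]]
ft_force: [0.6, 0.1, -0.8]
grip_width: 0.062
gripper_force: 34.1
```

Run:
```python
from pot import *
s=env.observe(); p=np.array(s['position']); R=np.array(s['tool_rot']); print(p,s['grip_width'],s['gripper_force'])
snap('wrist','w11'); c,sc=fit('w11',p[:2],p[2]); print(sc, R.T@(np.array([*c,p[2]])-p))
print(to([.5095,-.361,.31]))
# same check on w6 (pot A)
```

```text
[ 0.4876 -0.0059  0.3041] 0.062003056266779766 34.14644814329222
199.95904541015625 [-0.0051  0.0004 -0.    ]
[ 0.3303  0.6153 -0.0093]
```

Request:
arm_command(commands=[1,0.339,0.615,0,0,0,0,1,0.339,0.615,0,0,0,0,1,0.339,0.615,0,0,0,0,1,0.339,0.615,0,0,0,0,1,0.339,0.615,0,0,0,0,1,0.339,0.615,0,0,0,0,1,0.339,0.615,0,0,0,0,1,0.339,0.615,0,0,0,0,1,0.339,0.615,0,0,0,0,1,0.339,0.615,0.06,0,0,0,1,0.339,0.615,0.14,0,0,0,1,0.339,0.615,0.2,0,0,0])

```text
time_s: 29.75
position: [0.5143, -0.3542, 0.2014]
tool_rot: [[0.91, -0.415, -0.0], [-0.415, -0.91, 0.0], [-0.0, -0.0, -1.0]]
ft_force: [1.1, 0.4, -2.5]
grip_width: 0.0621
gripper_force: 34.1
```

Request:
arm_command(commands=[1,0,0,0.0,0,0,0,1,0,0,0.0,0,0,0])

```text
time_s: 29.92
position: [0.5148, -0.354, 0.2034]
tool_rot: [[0.91, -0.414, -0.001], [-0.414, -0.91, 0.001], [-0.001, -0.0, -1.0]]
ft_force: [0.8, -0.2, -0.6]
grip_width: 0.0623
gripper_force: 34.2
```

Run:
```python
from pot import *
s=env.observe(); p=np.array(s['position']); R=np.array(s['tool_rot']); print(p,s['ft_force'])
snap('wrist','w12'); c,sc=fit('w12',(p+R@[-.005,0,0])[:2],p[2]); print(c,sc, R.T@(np.array([*c,p[2]])-p))
print(fit('w9',(.509,-.36),.108))
print(to([.5095+.0045*.91,-.3605-.0045*.414,.128]))
```

```text
[ 0.5148 -0.354   0.2034] [ 0.8062 -0.1625 -0.5732]
[ 0.5098 -0.3522] 206.29434204101562 [-0.0054  0.0004  0.    ]
(array([ 0.5096, -0.3605]), np.float64(142.72576904296875))
[0.0027 0.0155 0.1545]
```

Request:
arm_command(commands=[1,0.003,0.0155,0,0,0,0,1,0.003,0.0155,0.03,0,0,0,1,0.003,0.0155,0.06,0,0,0,1,0.003,0.0155,0.08,0,0,0,1,0.003,0.0155,0.1,0,0,0,1,0.003,0.0155,0.115,0,0,0,1,0.003,0.0155,0.128,0,0,0,1,0.003,0.0155,0.138,0,0,0,1,0.003,0.0155,0.145,0,0,0,1,0.003,0.0155,0.15,0,0,0,1,0.003,0.0155,0.15,0,0,0])

```text
time_s: 30.88
position: [0.5132, -0.362, 0.1281]
tool_rot: [[0.91, -0.414, 0.0], [-0.414, -0.91, -0.0], [0.0, 0.0, -1.0]]
ft_force: [-0.0, -0.5, -0.7]
grip_width: 0.0624
gripper_force: 34.2
```

Request:
arm_command(commands=[1,0,0,0.003,0,0,0,1,0,0,0.005,0,0,0,1,0,0,0.005,0,0,0])

```text
time_s: 31.13
position: [0.5134, -0.3622, 0.1277]
tool_rot: [[0.91, -0.414, 0.002], [-0.414, -0.91, -0.002], [0.003, 0.001, -1.0]]
ft_force: [-3.1, 1.1, 10.5]
grip_width: 0.0621
gripper_force: 35.1
```

Home. Releasing it and going back for pot B.

Request:
arm_command(commands=[-1,0,0,0,0,0,0,-1,0,0,0,0,0,0,-1,0,0,0,0,0,0,-1,0,0,0,0,0,0,-1,0,0,-0.05,0,0,0,-1,0,0,-0.12,0,0,0,-1,0,0,-0.2,0,0,0,-1,0,0,-0.28,0,0,0,-1,0,0,-0.36,0,0,0,-1,0,0,-0.4,0,0,0,-1,0,0,-0.4,0,0,0])

```text
time_s: 32.05
position: [0.5137, -0.3625, 0.331]
tool_rot: [[0.91, -0.414, 0.007], [-0.414, -0.91, -0.007], [0.009, 0.004, -1.0]]
ft_force: [0.7, -0.1, -0.7]
grip_width: 0.0855
gripper_force: 0.0
```

Run:
```python
from pot import *
s=env.observe(); p=np.array(s['position']); print(p)
snap('wrist','w13')
for z in (.108,.128,.148): print(z,fit('w13',(.5095,-.3605),z))
print(to([.47,-.02,.32]))
```

```text
[ 0.5137 -0.3625  0.331 ]
0.108 (array([ 0.5065, -0.3596]), np.float64(159.98434448242188))
0.128 (array([ 0.5101, -0.3607]), np.float64(143.86572265625))
0.148 (array([ 0.515 , -0.3619]), np.float64(119.71751403808594))
[-0.3627 -0.5868  0.0127]
```

Request:
arm_command(commands=[-1,-0.35,-0.63,0.01,0,0,0,-1,-0.35,-0.63,0.01,0,0,0,-1,-0.35,-0.63,0.01,0,0,0,-1,-0.35,-0.63,0.01,0,0,0,-1,-0.35,-0.63,0.01,0,0,0,-1,-0.35,-0.63,0.01,0,0,0,-1,-0.35,-0.63,0.01,0,0,0,-1,-0.35,-0.63,0.01,0,0,0,-1,-0.35,-0.63,0.01,0,0,0])

```text
time_s: 32.85
position: [0.4831, 0.0005, 0.319]
tool_rot: [[0.911, -0.413, -0.003], [-0.413, -0.911, 0.001], [-0.003, -0.0, -1.0]]
ft_force: [-0.2, -0.4, -0.3]
grip_width: 0.0853
gripper_force: 0.0
```

Request:
arm_command(commands=[-1,-0.35,-0.63,0,0,0,0,-1,-0.35,-0.63,0,0,0,0,-1,-0.35,-0.63,0.0,0,0,0,-1,-0.35,-0.63,0.0,0,0,0,-1,-0.35,-0.63,0.05,0,0,0,-1,-0.35,-0.63,0.1,0,0,0,-1,-0.35,-0.63,0.1,0,0,0,-1,-0.35,-0.63,0.1,0,0,0,-1,-0.35,-0.63,0.1,0,0,0,-1,-0.35,-0.63,0.1,0,0,0])

```text
time_s: 33.68
position: [0.4534, 0.3607, 0.2659]
tool_rot: [[0.912, -0.41, -0.007], [-0.41, -0.912, -0.002], [-0.005, 0.004, -1.0]]
ft_force: [0.3, 0.4, -0.0]
grip_width: 0.0854
gripper_force: 0.0
```

Run:
```python
from pot import *
s=env.observe(); print(s['position'],s['q'])
snap('wrist','w14'); c,sc=fit('w14',(.457,.355)); print(c,sc,to([*c,.052]))
```

```text
[0.4534 0.3607 0.2659] [ 26.7657  24.3932  67.549    0.0803  88.4503 140.969 ]
[0.4566 0.3559] 154.27584838867188 [0.0081 0.0009 0.4302]
```

Request:
arm_command(commands=[-1,0,0,0,0,0,0,-1,0,0,0,0,0,0,-1,0,0,0,0,0,0])

```text
time_s: 33.98
position: [0.4561, 0.3554, 0.2706]
tool_rot: [[0.909, -0.416, 0.0], [-0.416, -0.909, -0.0], [0.0, 0.0, -1.0]]
ft_force: [-0.3, -0.6, 0.4]
grip_width: 0.0857
gripper_force: 0.0
```

Run:
```python
from pot import *
s=env.observe(); print(s['position'])
snap('wrist','w15'); c,sc=fit('w15',(.457,.355)); print(c,sc,to([*c,.05]))
```

```text
[0.4561 0.3554 0.2706]
[0.4562 0.3564] 156.98199462890625 [-0.0008 -0.0017  0.4416]
```

Request:
arm_command(commands=[-1,-0.001,-0.001,0.07,0,0,0,-1,-0.001,-0.001,0.15,0,0,0,-1,-0.001,-0.001,0.23,0,0,0,-1,-0.001,-0.001,0.3,0,0,0,-1,-0.001,-0.001,0.36,0,0,0,-1,-0.001,-0.001,0.41,0,0,0,-1,-0.001,-0.001,0.435,0,0,0,-1,-0.001,-0.001,0.44,0,0,0,-1,-0.001,-0.001,0.44,0,0,0,-1,-0.001,-0.001,0.44,0,0,0])

```text
time_s: 34.87
position: [0.4563, 0.3571, 0.0517]
tool_rot: [[0.91, -0.415, 0.002], [-0.415, -0.91, 0.001], [0.001, -0.002, -1.0]]
ft_force: [0.4, -0.9, 0.2]
grip_width: 0.0855
gripper_force: 0.0
```

Request:
arm_command(commands=[1,0,0,0,0,0,0,1,0,0,0,0,0,0,1,0,0,0,0,0,0,1,0,0,0,0,0,0,1,0,0,0,0,0,0,1,0,0,0,0,0,0])

```text
time_s: 35.37
position: [0.4559, 0.3572, 0.0519]
tool_rot: [[0.91, -0.414, 0.002], [-0.414, -0.91, 0.001], [0.002, -0.001, -1.0]]
ft_force: [-1.6, -1.6, 6.0]
grip_width: 0.0615
gripper_force: 32.2
```

Request:
arm_command(commands=[1,0,0,-0.06,0,0,0,1,0,0,-0.14,0,0,0,1,0,0,-0.22,0,0,0,1,0,0,-0.3,0,0,0,1,0,0,-0.38,0,0,0,1,0,0,-0.46,0,0,0,1,0.07,0.12,-0.54,0,0,0,1,0.14,0.25,-0.54,0,0,0,1,0.28,0.5,-0.54,0,0,0,1,0.28,0.5,-0.54,0,0,0,1,0.28,0.5,-0.54,0,0,0,1,0.28,0.5,-0.54,0,0,0])

```text
time_s: 36.37
position: [0.4751, 0.1127, 0.3188]
tool_rot: [[0.91, -0.414, 0.001], [-0.414, -0.91, -0.0], [0.001, -0.0, -1.0]]
ft_force: [1.2, -0.2, -0.8]
grip_width: 0.0615
gripper_force: 34.8
```

Run:
```python
from pot import *
s=env.observe(); print(s['position'],s['grip_width'],s['gripper_force'])
print(to([.5095,-.3605,.32]))
```

```text
[0.4751 0.1127 0.3188] 0.06149325430884726 34.81042541563511
[ 0.4546  0.8329 -0.0024]
```

Request:
arm_command(commands=[1,0.455,0.833,-0.02,0,0,0,1,0.455,0.833,-0.02,0,0,0,1,0.455,0.833,-0.02,0,0,0,1,0.455,0.833,-0.02,0,0,0,1,0.455,0.833,-0.02,0,0,0,1,0.455,0.833,-0.02,0,0,0,1,0.455,0.833,-0.02,0,0,0,1,0.455,0.833,-0.02,0,0,0,1,0.455,0.833,-0.02,0,0,0,1,0.455,0.833,-0.02,0,0,0,1,0.455,0.833,-0.02,0,0,0,1,0.455,0.833,-0.02,0,0,0])

```text
time_s: 37.37
position: [0.5093, -0.3635, 0.3273]
tool_rot: [[0.909, -0.418, -0.001], [-0.418, -0.909, -0.001], [-0.0, 0.001, -1.0]]
ft_force: [-0.3, -0.1, -1.6]
grip_width: 0.0614
gripper_force: 34.8
```

Request:
arm_command(commands=[1,0,0,0.0,0,0,0,1,0,0,0.0,0,0,0,1,0,0,0.0,0,0,0])

```text
time_s: 37.62
position: [0.5101, -0.358, 0.3284]
tool_rot: [[0.91, -0.414, 0.0], [-0.414, -0.91, 0.0], [0.0, -0.0, -1.0]]
ft_force: [-0.8, 0.7, -1.3]
grip_width: 0.062
gripper_force: 34.8
```

Run:
```python
from pot import *
s=env.observe(); p=np.array(s['position']); R=np.array(s['tool_rot']); print(p)
snap('wrist','w16'); c,sc=fit('w16',p[:2],p[2]+.004); o=R.T@(np.array([*c,p[2]])-p); print(sc,o); o[2]=0
print(to(np.array([.5097,-.3606,.144])-R@o))
```

```text
[ 0.5101 -0.358   0.3284]
188.83224487304688 [0.0013 0.0005 0.    ]
[-0.0013  0.005   0.3693]
```

Request:
arm_command(commands=[1,-0.001,0.005,0.05,0,0,0,1,-0.001,0.005,0.12,0,0,0,1,-0.001,0.005,0.19,0,0,0,1,-0.001,0.005,0.23,0,0,0,1,-0.001,0.005,0.27,0,0,0,1,-0.001,0.005,0.295,0,0,0,1,-0.001,0.005,0.315,0,0,0,1,-0.001,0.005,0.335,0,0,0,1,-0.001,0.005,0.35,0,0,0,1,-0.001,0.005,0.362,0,0,0,1,-0.001,0.005,0.368,0,0,0,1,-0.001,0.005,0.368,0,0,0])

```text
time_s: 38.67
position: [0.5087, -0.3607, 0.1443]
tool_rot: [[0.91, -0.414, 0.0], [-0.414, -0.91, 0.0], [0.0, -0.0, -1.0]]
ft_force: [0.2, 1.0, -1.1]
grip_width: 0.0618
gripper_force: 34.8
```

Request:
arm_command(commands=[1,0,0,0.003,0,0,0,1,0,0,0.005,0,0,0,1,0,0,0.005,0,0,0])

```text
time_s: 38.92
position: [0.5089, -0.3608, 0.1438]
tool_rot: [[0.91, -0.414, 0.002], [-0.414, -0.91, -0.001], [0.002, 0.0, -1.0]]
ft_force: [-3.9, 5.6, 11.2]
grip_width: 0.0618
gripper_force: 36.2
```

Request:
arm_command(commands=[-1,0,0,0,0,0,0,-1,0,0,0,0,0,0,-1,0,0,0,0,0,0,-1,0,0,0,0,0,0,-1,0,0,-0.05,0,0,0,-1,0,0,-0.12,0,0,0,-1,0,0,-0.2,0,0,0,-1,0,0,-0.28,0,0,0,-1,0,0,-0.36,0,0,0,-1,0,0,-0.4,0,0,0,-1,0,0,-0.4,0,0,0,-1,0,0,-0.4,0,0,0])

```text
time_s: 39.92
position: [0.5088, -0.361, 0.3421]
tool_rot: [[0.91, -0.415, 0.001], [-0.415, -0.91, -0.001], [0.002, 0.001, -1.0]]
ft_force: [-0.6, -0.4, -1.4]
grip_width: 0.0853
gripper_force: 0.0
```

Run:
```python
from pot import *
s=env.observe(); p=np.array(s['position']); R=np.array(s['tool_rot']); print(p,R)
snap('wrist','w17'); snap('top','t2')
print(fit('w17',(.5095,-.3605),.148))
a=cv2.imread('pics/w17.png')[60:420,120:520]; b=cv2.imread('pics/t2.png')[150:300,170:430]
b=cv2.resize(b,(400,231)); cv2.imwrite('pics/v.png',np.vstack([a,b]))
print(to([.36,-.289,.32]))
```

```text
[ 0.5088 -0.361   0.3421] [[ 0.91   -0.4146  0.0013]
 [-0.4146 -0.91   -0.0014]
 [ 0.0017  0.0007 -1.    ]]
(array([ 0.5091, -0.3613]), np.float64(152.39044189453125))
[-0.3297 -0.0075  0.0405]
```

View pics/v.png

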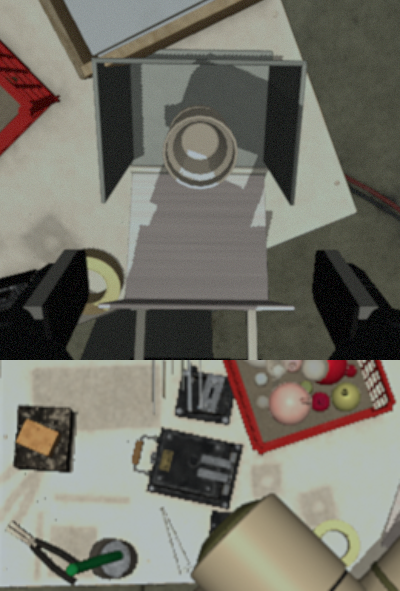

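All four pots are in one stack centred on the fixed pot. The cork lies on the slab, and the tape and pliers haven't moved. Now shutting the hood.

Request:
arm_command(commands=[0.1,-0.357,-0.006,0,0,0,-0.75,0.1,-0.357,-0.006,0,0,0,-0.75,0.1,-0.357,-0.006,0,0,0,-0.75,0.1,-0.357,-0.006,0,0,0,-0.75,0.1,-0.357,-0.006,0,0,0,-0.75,0.1,-0.357,-0.006,0,0,0,-0.75,0.1,-0.357,-0.006,0.04,0,0,-0.75,0.1,-0.357,-0.006,0.08,0,0,-0.75,0.1,-0.357,-0.006,0.08,0,0,-0.75,0.1,-0.357,-0.006,0.08,0,0,-0.75,0.1,-0.357,-0.006,0.08,0,0,-0.75,0.1,-0.357,-0.006,0.08,0,0,-0.75])

```text
time_s: 41.02
position: [0.3471, -0.2838, 0.3]
tool_rot: [[0.472, 0.881, -0.002], [0.881, -0.472, 0.003], [0.001, -0.003, -1.0]]
ft_force: [0.8, -0.7, 0.3]
grip_width: 0.0384
gripper_force: 0.0
```

Request:
arm_command(commands=[0.1,0,0,0,0,0,-0.03,0.1,0,0,0,0,0,-0.03,0.1,0,0,0,0,0,-0.03])

```text
time_s: 41.27
position: [0.3473, -0.2839, 0.3005]
tool_rot: [[0.424, 0.906, -0.001], [0.906, -0.424, 0.002], [0.001, -0.002, -1.0]]
ft_force: [0.1, -0.4, 0.4]
grip_width: 0.0385
gripper_force: 0.0
```

Run:
```python
from h import *
s=env.observe(); print(s['position'],s['q'],s['tool_rot'],s['grip_width'])
print(to([.3475,-.284,.196]))
```

```text
[ 0.3473 -0.2839  0.3005] [-54.4548   9.4689  83.4725   0.0003  87.1846 -29.3786] [[ 0.4238  0.9057 -0.0013]
 [ 0.9057 -0.4238  0.0018]
 [ 0.0011 -0.0019 -1.    ]] 0.03853055629660295
[-0.0002  0.0009  0.209 ]
```

Request:
arm_command(commands=[0.1,0,0,0.06,0,0,0,0.1,0,0,0.12,0,0,0,0.1,0,0,0.17,0,0,0,0.1,0,0,0.2,0,0,0,0.1,0,0,0.209,0,0,0,0.1,0,0,0.209,0,0,0,1,0,0,0.209,0,0,0,1,0,0,0.209,0,0,0,1,0,0,0.209,0,0,0,1,0,0,0.209,0,0,0,1,0,0,0.209,0,0,0], newtons=40)

```text
time_s: 42.18
position: [0.3475, -0.2844, 0.198]
tool_rot: [[0.422, 0.907, 0.001], [0.907, -0.422, -0.002], [-0.001, 0.001, -1.0]]
ft_force: [-3.8, 0.9, 6.3]
grip_width: 0.0146
gripper_force: 39.4
```

Request:
arm_command(commands=[1,0,0.018,-0.012,0,0,0,1,0,0.038,-0.024,0,0,0,1,0,0.068,-0.039,0,0,0,1,0,0.098,-0.052,0,0,0,1,0,0.13,-0.062,0,0,0,1,0,0.162,-0.07,0,0,0,1,0,0.195,-0.076,0,0,0,1,0,0.229,-0.079,0,0,0,1,0,0.262,-0.08,0,0,0,1,0,0.295,-0.078,0,0,0,1,0,0.295,-0.078,0,0,0])

```text
time_s: 43.1
position: [0.4831, -0.348, 0.2369]
tool_rot: [[0.422, 0.907, 0.002], [0.907, -0.422, -0.003], [-0.002, 0.003, -1.0]]
ft_force: [0.3, -2.7, 6.6]
grip_width: 0.0147
gripper_force: 41.4
```

Request:
arm_command(commands=[1,0,0.033,0.004,0,0,0,1,0,0.066,0.011,0,0,0,1,0,0.098,0.02,0,0,0,1,0,0.115,0.026,0,0,0,1,0,0.129,0.032,0,0,0,1,0,0.129,0.032,0,0,0,1,0,0.129,0.032,0,0,0])

```text
time_s: 43.68
position: [0.5393, -0.3743, 0.2209]
tool_rot: [[0.422, 0.906, -0.0], [0.906, -0.422, -0.002], [-0.002, 0.001, -1.0]]
ft_force: [-3.2, -3.3, 5.9]
grip_width: 0.0146
gripper_force: 42.0
```

Request:
arm_command(commands=[1,0,0.005,0.004,0,0,0,1,0,0.01,0.008,0,0,0,1,0,0.012,0.012,0,0,0,1,0,0.012,0.012,0,0,0,1,0,0.012,0.012,0,0,0])

```text
time_s: 44.1
position: [0.5399, -0.3746, 0.2205]
tool_rot: [[0.423, 0.906, -0.009], [0.906, -0.423, 0.001], [-0.003, -0.009, -1.0]]
ft_force: [-41.8, 17.3, 43.2]
grip_width: 0.0144
gripper_force: 46.5
```

Hard against its stop, so the hood is shut. Releasing and clearing away.

Request:
arm_command(commands=[1,0,-0.008,-0.008,0,0,0,1,0,-0.011,-0.011,0,0,0,-0.5,0,-0.011,-0.011,0,0,0,-0.5,0,-0.011,-0.011,0,0,0,-0.5,0,-0.011,-0.011,0,0,0,-0.5,0,-0.011,-0.011,0,0,0,-0.5,0,-0.011,-0.05,0,0,0,-0.5,0,-0.011,-0.12,0,0,0,-0.5,0,-0.011,-0.2,0,0,0,-0.5,0,-0.011,-0.28,0,0,0,-0.5,0,-0.011,-0.28,0,0,0,-0.5,0,-0.011,-0.28,0,0,0])

```text
time_s: 45.1
position: [0.5406, -0.3739, 0.3563]
tool_rot: [[0.421, 0.907, 0.004], [0.907, -0.421, -0.003], [-0.001, 0.005, -1.0]]
ft_force: [0.4, -0.3, -1.3]
grip_width: 0.064
gripper_force: 0.0
```

Run:
```python
from h import *
s=env.observe(); print(s['position'],s['ft_force'])
d=snap('wrist','w18')
# bar centre in image vs predictions for hood angles (dark bar columns near middle row)
q=(.462,-.338,-.434)
def bar(th):
    x,z=np.cos(th)*.085-np.sin(th)*.206,np.sin(th)*.085+np.cos(th)*.206
    return [q[0]+np.cos(q[2])*x,q[1]+np.sin(q[2])*x,.012+z]
for th in(0,.03,.06,.1): print(th,proj('w18',bar(th)))
v=int(proj('w18',bar(0))[1]); r=d['image'][v-10:v+10].mean((0,2)); print(np.where(r<45)[0])
```

```text
[ 0.5406 -0.3739  0.3563] [ 0.3874 -0.2882 -1.3247]
0 [317.353  231.7983]
0.03 [308.4332 232.8166]
0.06 [299.2653 233.7748]
0.1 [286.6917 234.9515]
[307 308 309 310 311 312 313 314 315 316 317 318 319 320 321 322 323 324
 325 326 327 357 358 359 360 361 362]
```

The bar centre is at column 317, which matches a hood angle of 0: fully shut. Handing in.

```bash
python3 -c "
from rig import env
print(env.close_job())"
```

```text
the job is handed in; nothing more can be done
None
```

I handed the job in with the cork flat on the slab, all four pots nested in the fixed pot, and the hood pushed fully shut; the hand-in returned no verdict.

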